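Pack the spare bulbs and snap the case shut

ROBOT

A 7-joint arm with a two-finger parallel gripper is mounted at the origin on the work surface. World frame = base frame: x ahead of the robot, y to its left, z up, the work surface at z = 0. Lengths are in mm, angles in rad, forces in N, time in s.
With the tool pointing down it reaches from about 425 to 825 mm from the base axis. Payload 3.6 kg.
Tool frame: the origin (TCP) lies at the very end of the fingers, on their centre line; the grasp point (between the pads) lies 19 mm behind it; z points along the fingers, y is the line along which they close (so a half turn about z gives the same grasp; the last joint's range is limited). The gripper opens to 93 mm and grips with 3 to 60 N. Pads are 15 mm wide; open, the fingers measure 128 mm over their backs; the gripper's body (75 mm by 188 mm) begins 65 mm behind the grasp point.
Start: joints at [1.252, 0.615, -0.013, 1.423, 0.008, 1.103, -0.04], TCP at [187.002, -622.489, 218.64] pointing down, gripper open.
Joint ranges: [-3.12, 3.12], [-0.3, 2.06], [-1.34, 1.32], [0.26, 2.42], [-1.36, 4.5], [0.01, 1.98], [-2.84, 2.84]. Speed limits (rad/s): [2.79, 2.79, 3.14, 3.14, 3.14, 3.14, 3.14].

INTERFACE

Orientations are given as a 3x3 rotation matrix whose columns are the frame's x, y, z axes.
In Python, from station import robot gives the robot as it stands. The module is installed in compiled form; this text tells all that it offers.
- The arm moves only by the tool send_rows, never from a script. Its arguments are lists of equal length, an entry for each row: "dp": the shift along the tool's x, y, z in cm, a list of three; "rot": the turn, a rotation vector about the tool's x, y, z in degrees, a list of three. A call has 1 to 12 rows; each row is the pose to reach, as a shift and turn from the pose commanded when the call began, along the tool's axes at that moment; what a row does not reach only later rows make up. A row lasts 1/10 s, in which the tool goes at most 50 mm and 8.59 degrees, less where a joint would pass 70% of its speed; a pose out of reach is approached as far as the arm can. A call with a gripper value outside its range is refused whole. "claw" is the opening in per cent of the stroke, from 0 (shut) to 100 (fully open), set as the call begins (left out, the last holds). The fingers move at their own pace and stop on an object; "squeeze" is the grip in N (left out, the last holds). Time passes only in rows, so rows that repeat a pose let the fingers close. It gives the time, the measured TCP pose, the force, the opening and the grip force at its end, in the units of the state.
- robot.state(): the state, without advancing time (a new reading comes with each control period).
- robot.grab_frame(name): name is "scene" or "top" or "wrist"; returns a dict with "color" (480x640x3 uint8, red, green, blue), "z_map" (480x640 float32, mm along the optical axis (not along the pixel's ray), 0 where there is no reading), "K" (3x3 intrinsics, pixels), "cam_to_world" (4x4, takes a point from camera to world coordinates); the wrist camera has in their place "mount" (4x4, takes a point from camera to tool coordinates, whose origin is the TCP and whose axes are the flange's). Camera axes: x right, y down, z forward; pixel columns grow to the right and rows downward; lengths in mm; the calibration is good to about 2 mm. A picture is of the moment at which its call begins: read the wrist's pose just before it.
- robot.close_job(): hands the job in; it is judged then, once.
Trained networks look in a picture, given as the dict that the camera call returned (one of the last four; its "shot" number tells which), for a name from the list of things; names that differ only in an ending like _2 or _b are one class to them, and where a whole thing is asked for, a point or a joint stands for the part that bears it (a point fixed in the world has none). Each returns a list of dicts, best first, with "confidence" (0 to 1); they miss things now and then, are a little off and sometimes report something else, mostly with a low value. They report only what shows in the picture. A call takes as long as a camera call. They do not tell look-alikes from the thing itself.
- robot.silhouettes(picture, target): "region" (480x640 bool, what is visible of it) and "extent" ([left, top, width, height] in pixels, round what is visible of it).
The state is a dict: "time_s": time; "joints": joint angles; "qvel": joint speeds; "joint_efforts": joint torques, N m; "tcp_pos": TCP position; "tool_rot": TCP orientation; "ft_force": force on the tool from outside, world axes, zero at the start; "torque": the same for the moment, N m; "width": finger opening in mm; "finger_force": force on a finger pad.
Only numpy, scipy, OpenCV 4.12 (cv2) and the standard library are available. Lean on these libraries where they do the work, as an engineer would, in place of code of your own. Each camera call takes 0.05 s, during which the arm holds its last target. There are 200 camera calls.

TASK

Put the spare reflector bulbs away: set every bulb that stands on the mat gently, glass down and cap up, into a dimple pocket of the storage case, one to a pocket, without dropping or pressing the glass hard. Then fit the cover: hook its front lip into the slot along the front of the case with the back still raised, pivot it down and press until it lies flat and the catch at the back snaps over it. Leave the jar and the sponge where they are.

Things in the scene. Friction and masses are not known exactly. Their poses are not given: they have to be found in the camera images.
- case: White open-topped storage case fixed to the worktop: 166 mm (x) by 242 mm (y) outside, rim 60 mm above the worktop, walls 8 mm thick. Six dimple pockets in its floor (2 along x, 3 along y). Origin: centre of its underside. Its -x side (roughly towards the robot) is the front, with the slot; its +x side is the back, with the sprung catch.
- pocket0 (a point): Centre of the floor of a dimple pocket (60 mm across, 6 mm deep) in the case, at x -36, y -72, z 8 mm of the case; axes as the case.
- pocket1 (a point): Centre of the floor of a dimple pocket (60 mm across, 6 mm deep) in the case, at x -36, y 0, z 8 mm of the case; axes as the case.
- pocket2 (a point): Centre of the floor of a dimple pocket (60 mm across, 6 mm deep) in the case, at x -36, y 72, z 8 mm of the case; axes as the case.
- pocket3 (a point): Centre of the floor of a dimple pocket (60 mm across, 6 mm deep) in the case, at x 36, y -72, z 8 mm of the case; axes as the case.
- pocket4 (a point): Centre of the floor of a dimple pocket (60 mm across, 6 mm deep) in the case, at x 36, y 0, z 8 mm of the case; axes as the case.
- pocket5 (a point): Centre of the floor of a dimple pocket (60 mm across, 6 mm deep) in the case, at x 36, y 72, z 8 mm of the case; axes as the case.
- slot (a point): Middle of the slot along the case's front, on the slot's floor: x -97.5, y 0, z 57 mm of the case; axes as the case. The slot opens towards +x. Its floor runs forward from the case's front wall (x -83 mm) to the slot's back wall (x -104 mm); its ends are at y +-74 mm.
- strip (a point): Middle of the inner edge of the strip that overhangs the slot, on its top: x -92, y 0, z 75 mm of the case; axes as the case. The strip is 5 mm thick (underside z 70 mm, 13 mm above the slot's floor) and 16 mm wide (to x -108 mm). Between it and the case's wall is an open trough 9 mm wide.
- catch (a joint): Sprung catch at the middle of the case's back: 0 m when home, up to 0.012 m when pushed backwards (+x of the case). The cover's tab pushes it back about 5 mm (3 N of spring) when pressed down, then it snaps over the tab; 6 to 20 N pressed down on the grip bar or the cover's back edge does it.
- nose (a point): Tip of the catch's nose: x 87, y 0, z 67 mm of the case when home; axes as the case. The nose is 40 mm wide, its underside flat at z 67 mm; its sloping upper face runs up and back to about x 97 mm, z 85 mm.
- cover: White loose cover, a shell 166 mm (x) by 242 mm (y) by 37 mm high, 300 g, walls 5 mm, lying right way up at first. Origin: centre of its lower edge, z up; front is -x. Shut, it lies level on the case's rim, axes parallel to the case's, origin at x 0, y 0, z 60 mm of the case, with about 3 mm of play in x, 4 mm in y. A flat tab (60 mm wide, z 0 to 5 mm) sticks out at the back to x 92 mm.
- lip (a point): Middle of the front edge of the cover's lip: x -101, y 0, z 2.5 mm of the cover; axes as the cover. The lip is flat, 140 mm wide (y), 5 mm thick (z 0 to 5 mm) and sticks out 18 mm from the cover's front. It goes down into the trough and forward under the strip with the cover tilted, back up, by 10 to 20 degrees; shut, it is about 3 mm above the slot's floor.
- grip_bar (a point): On the cover's grip bar, at x 20, y 0, z 60 mm of the cover; axes as the cover. The bar is 100 mm long (y), 16 mm thick (x), and stands from the cover's top (z 37 mm) to z 69 mm; pinch it across its thickness.
- bulb0: Reflector bulb standing on its glass face, metal cap up, on the mat (absent in some runs): 84 mm high, 90 g. Origin: centre of the flat glass face (40 mm across), z along its axis to the cap. Glass 60 mm across at z 10 mm, narrowing to 32 mm at z 50; cap 27 mm across, z 50 to 77 mm, a small black contact above. Seated, its origin is at the pocket's floor centre.
- bulb1: Reflector bulb standing on its glass face, metal cap up, on the mat (absent in some runs): 84 mm high, 90 g. Origin: centre of the flat glass face (40 mm across), z along its axis to the cap. Glass 60 mm across at z 10 mm, narrowing to 32 mm at z 50; cap 27 mm across, z 50 to 77 mm, a small black contact above. Seated, its origin is at the pocket's floor centre.
- bulb2: Reflector bulb standing on its glass face, metal cap up, on the mat (absent in some runs): 84 mm high, 90 g. Origin: centre of the flat glass face (40 mm across), z along its axis to the cap. Glass 60 mm across at z 10 mm, narrowing to 32 mm at z 50; cap 27 mm across, z 50 to 77 mm, a small black contact above. Seated, its origin is at the pocket's floor centre.
- bulb3: Reflector bulb standing on its glass face, metal cap up, on the mat (absent in some runs): 84 mm high, 90 g. Origin: centre of the flat glass face (40 mm across), z along its axis to the cap. Glass 60 mm across at z 10 mm, narrowing to 32 mm at z 50; cap 27 mm across, z 50 to 77 mm, a small black contact above. Seated, its origin is at the pocket's floor centre.
- bulb4: Reflector bulb standing on its glass face, metal cap up, on the mat (absent in some runs): 84 mm high, 90 g. Origin: centre of the flat glass face (40 mm across), z along its axis to the cap. Glass 60 mm across at z 10 mm, narrowing to 32 mm at z 50; cap 27 mm across, z 50 to 77 mm, a small black contact above. Seated, its origin is at the pocket's floor centre.
- bulb5: Reflector bulb standing on its glass face, metal cap up, on the mat (absent in some runs): 84 mm high, 90 g. Origin: centre of the flat glass face (40 mm across), z along its axis to the cap. Glass 60 mm across at z 10 mm, narrowing to 32 mm at z 50; cap 27 mm across, z 50 to 77 mm, a small black contact above. Seated, its origin is at the pocket's floor centre.
- mat: Thin black rubber mat, 340 by 240 mm, flat on the worktop; the bulbs stand on it at first. Origin: its centre.
- jar: Closed jar, 80 mm across, 110 mm high, bystander. Origin: centre of its underside.
- sponge: Sponge, 70 by 110 by 30 mm, bystander. Origin: centre of its underside.
Mind the look-alikes: they are no part of the job. Leave any pink or yellow look-alike of the bulb1 alone.

How it is judged:
By the outcome, as a careful person would: the job done as asked, in the order asked, and still so for the second after the job is handed in, with the robot touching nothing.
Of bulb0, bulb1, bulb2, bulb3, bulb4, bulb5 only 4 to 6 are there at a start; the rules pass over those that are not, and their reading is None.
At some moment in a run one of cover, bulb0, bulb1, bulb2, bulb3, bulb4, bulb5 may be knocked a few centimetres aside while the robot is not near it.
It also fails if it takes over 210 s, if anything falls off the work surface, if the arm or the gripper's body presses on something with over 40 N, if the wrist force passes 120 N, or if a joint passes its speed limit or range.

## Working session

There is one attempt and no reset: what is moved stays moved. The work goes in short steps, Python scripts to look and compute and a tool call to move; the robot and the scene stay as the last step left them, time stands still between calls to the robot, and variables do not carry over. Pictures are saved under pics/ and viewed, at most 14 in all, crops included, and the job is handed in when it is done.

Besides the shell and the picture viewer there is one more tool, called after "Request:" as name(argument=value, ...) on one line, values as JSON. send_rows: Moves the arm, as the interface text tells. Its arguments: {"type":"object","properties":{"dp":{"type":"array"},"rot":{"type":"array"},"claw":{"type":"number"},"squeeze":{"type":"number"}},"required":["dp","rot"]}

```bash
mkdir -p pics && cat > h.py <<'E'
import numpy as np, cv2
from station import robot
def shot(n):
    s=robot.state(); p=robot.grab_frame(n)
    if n=="wrist":
        T=np.eye(4);T[:3,:3]=np.array(s["tool_rot"]);T[:3,3]=s["tcp_pos"]
        p["T"]=T@np.array(p["mount"])
    else: p["T"]=np.array(p["cam_to_world"])
    return p
def save(p,f): cv2.imwrite("pics/"+f,p["color"][:,:,::-1])
def cloud(p):
    z=p["z_map"];K=np.array(p["K"]);v,u=np.mgrid[:480,:640]
    c=np.stack([(u-K[0,2])/K[0,0]*z,(v-K[1,2])/K[1,1]*z,z,np.ones_like(z)],-1)
    w=(c@p["T"].T)[...,:3]; w[z<=0]=np.nan; return w
E
python3 - <<'E'
from h import *
np.set_printoptions(precision=1,suppress=True)
s=robot.state();print(s)
for n in("top","scene"):
    p=shot(n);save(p,n+"0.png");w=cloud(p);print(n,p["T"][:3])
    for t in("bulb0","case","cover","jar","sponge","mat"):
        for d in robot.silhouettes(p,t):
            r=d["region"];q=w[r];q=q[~np.isnan(q[:,0])]
            col=p["color"][r].mean(0)
            hi=q[q[:,2]>np.percentile(q[:,2],98)-12]
            print(t,round(d["confidence"],2),d["extent"],"med",np.median(q,0),"lo",np.percentile(q,2,axis=0),"hi",np.percentile(q,98,axis=0),"top",np.median(hi,0),col)
E
```

```text
{'time_s': 0.0, 'joints': array([ 1.3,  0.6, -0. ,  1.4,  0. ,  1.1, -0. ]), 'qvel': array([-0.,  0., -0.,  0., -0., -0., -0.]), 'joint_efforts': array([ -0. , -45.9,   0.2, -16.6,  -0.1,   0. ,   0. ]), 'tcp_pos': array([ 186.8, -621.8,  217.5]), 'tool_rot': array([[ 1. ,  0.3, -0. ],
       [ 0.3, -1. ,  0. ],
       [-0. , -0. , -1. ]]), 'ft_force': array([ 0.3, -0.5,  0.1]), 'torque': array([ 0., -0., -0.]), 'finger_force': 0.0, 'width': 93.08559485670834}
top [[  -0.    -1.     0.1  398.7]
 [  -1.     0.     0.    -6.3]
 [  -0.    -0.1   -1.  1277.5]]
bulb0 0.95 [180.4, 366.6, 24.9, 24.5] med [230.  255.   37.8] lo [201.2 235.3  -1.2] hi [251.3 284.4  83.2] top [226.  262.   78.5] [98.1 67.4 77.3]
bulb0 0.83 [155.7, 215.1, 26.1, 28.5] med [533.9 304.3  38.9] lo [511.9 286.    0.6] hi [563.  331.7  84.1] top [537.9 311.5  78.9] [106.8 103.6 101.6]
bulb0 0.79 [152.5, 255.2, 29.2, 32.9] med [446.6 308.2  37.2] lo [421.5 288.9  -1.5] hi [474.2 336.7  83.6] top [448.8 315.5  78.9] [102.   99.   97.2]
bulb0 0.72 [193.8, 283.2, 26.6, 27.3] med [397.  225.5  37.2] lo [370.3 204.6   0.4]
[... 2562 characters left out ...]
    3.4] hi [ 520.1 -221.6   69.4] top [ 451.6 -341.    68.6] [169.2 169.4 167.8]
jar 0.87 [114.4, 212.2, 46.1, 59.7] med [ 675.7 -304.3   82.3] lo [ 635.5 -348.8    7. ] hi [ 699.2 -288.2  112.8] top [ 665.3 -320.3  110.8] [147.9 152.6 148.9]
jar 0.29 [244.8, 201.1, 130.0, 105.1] med [503.8  16.   24.9] lo [ 411.2 -105.1    6.9] hi [625.1 138.5  77.6] top [430.5  24.2  76.1] [133.8 133.7 133.5]
sponge 0.93 [234.8, 318.7, 65.3, 58.1] med [747.8  41.1  30.5] lo [710.1 -17.    8.7] hi [779.6  91.4  33.7] top [745.8  39.9  30.7] [193.4 159.7  44.7]
mat 0.71 [364.7, 224.2, 153.3, 165.9] med [493.  335.2   1.9] lo [302.9 191.1  -1. ] hi [631.2 422.5   4.8] top [493.  335.2   1.9] [25.8 25.8 26.3]
```

View pics/top0.png

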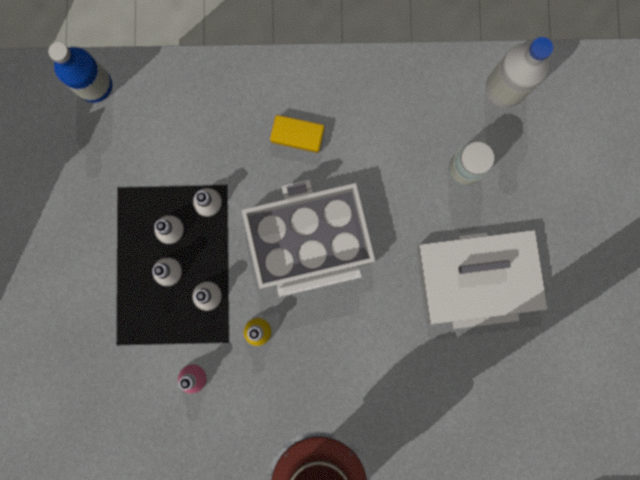

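View pics/scene0.png

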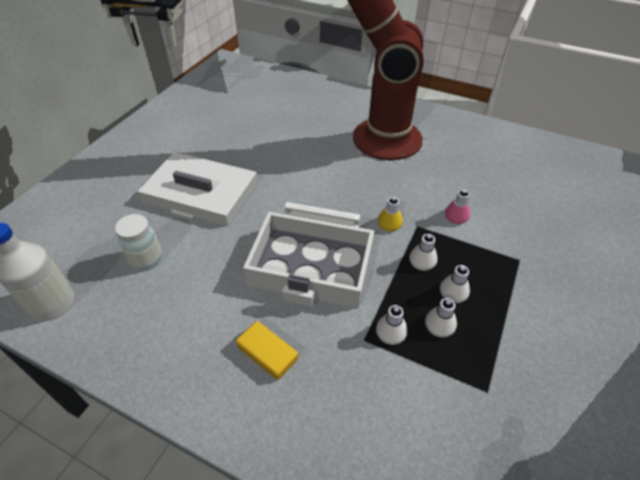

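The top view shows four white bulbs on the mat at pixels (207,202), (168,228), (166,271) and (206,295). The yellow (257,332) and pink (192,378) look-alikes stand off the mat. The case is at (308,237), yawed about 12°, and the cover is at (484,278). The scene view agrees, with the catch at (299,285) and the strip at (322,213).

```bash
cat >> h.py <<'E'
from scipy.optimize import minimize
def rectfit(P,hx,hy,yaw0=0.15,thick=8):
    """P Nx2 points on a rectangular rim band (outer half sizes hx,hy)."""
    def f(a,full=False):
        c,s=np.cos(a[2]),np.sin(a[2]);d=P-a[:2]
        x=d@[c,s];y=d@[-s,c]
        r=np.maximum(np.abs(x)-hx,np.abs(y)-hy)  # signed dist to outer edge
        e=np.maximum(r,0)+np.maximum(-thick-r,0)
        return np.mean(np.minimum(e,6)**2) + 1e-3*np.mean(np.minimum(np.abs(r+thick/2),8)**2)
    best=None
    for dy in(-.1,0,.1):
        m0=[(P[:,0].min()+P[:,0].max())/2,(P[:,1].min()+P[:,1].max())/2,yaw0+dy]
        m=minimize(f,m0,method="Nelder-Mead",options=dict(xatol=.01,fatol=1e-6,maxiter=2000,initial_simplex=np.array([m0]+[np.array(m0)+d for d in([8,0,0],[0,8,0],[0,0,.05])])))
        if best is None or m.fun<best.fun:best=m
    return best.x,best.fun
def maskpts(p,w,t):
    d=robot.silhouettes(p,t)[0];q=w[d["region"]];return q[~np.isnan(q[:,0])]
E
python3 - <<'E'
from h import *
np.set_printoptions(precision=2,suppress=True)
for n in("top","scene"):
    p=shot(n);w=cloud(p)
    q=maskpts(p,w,"case");r=q[(abs(q[:,2]-60)<4)][:,:2]
    print(n,"case",len(r),rectfit(r,83,121,.2))
    q=maskpts(p,w,"cover");r=q[(abs(q[:,2]-37)<4)][:,:2]
    print("cover top",rectfit(r,83,121,.1,thick=400), cv2.minAreaRect(r.astype(np.float32)))
    b=q[q[:,2]>62][:,:2];print("bar",len(b),cv2.minAreaRect(b.astype(np.float32)),b.mean(0))
E
```

```text
top case 1492 (array([514.02,  15.92,   0.22]), np.float64(1.5333867235733538))
cover top (array([ 428.44, -344.82,    0.11]), np.float64(0.06403603292190058)) ((428.44964599609375, -344.9276123046875), (165.91659545898438, 242.6367645263672), 6.296751976013184)
bar 382 ((448.2873840332031, -342.27764892578125), (15.816795349121094, 100.7215576171875), 6.321491718292236) [ 448.24 -342.51]
scene case 1822 (array([515.67,  14.71,   0.22]), np.float64(8.417555152323127))
cover top (array([ 428.6 , -346.49,    0.11]), np.float64(0.08226500215905173)) ((428.701416015625, -347.43731689453125), (171.4919891357422, 246.4553985595703), 5.834619522094727)
bar 253 ((449.6249694824219, -343.7479553222656), (20.185495376586914, 100.02493286132812), 3.517518997192383) [ 450.18 -341.71]
```

```bash
cat >> h.py <<'E'
from scipy.spatial.transform import Rotation as Ro, Slerp
def tool(phi,tilt=0):
    """tool pointing down, closing axis y at world angle phi deg; tilt deg about tool x."""
    a=np.radians(phi);c,s=np.cos(a),np.sin(a)
    return np.array([[-s,c,0],[c,s,0],[0,0,-1.]])@Ro.from_rotvec([np.radians(tilt),0,0]).as_matrix()
def rows(targets,step=45,astep=8,s=None):
    """targets: list of (xyz, R); prints rows relative to the present pose (cm, deg)"""
    s=s or robot.state();p0=np.array(s["tcp_pos"]);R0=np.array(s["tool_rot"]);p,R=p0,R0
    dp,rot=[],[]
    for x,Rt in targets:
        x=np.array(x,float);rv=Ro.from_matrix(R.T@Rt).as_rotvec()
        n=int(max(1,np.ceil(np.linalg.norm(x-p)/step),np.ceil(np.degrees(np.linalg.norm(rv))/astep)))
        for i in range(1,n+1):
            pp=p+(x-p)*i/n;RR=R@Ro.from_rotvec(rv*i/n).as_matrix()
            dp.append([round(float(v),2)+0 for v in R0.T@(pp-p0)/10]);rot.append([round(float(v),1)+0 for v in Ro.from_matrix(R0.T@RR).as_rotvec(degrees=True)])
        p,R=x,Rt
    print("dp",str(dp).replace(" ",""));print("rot",str(rot).replace(" ",""));print(len(dp),"rows")
E
python3 - <<'E'
from h import *
rows([((540,-330,250),tool(-30)),((600,0,260),tool(5)),((470,200,260),tool(12.6)),((397,229,260),tool(12.6))],step=48)
E
```

```text
dp [[4.22,-1.79,-0.31],[8.44,-3.57,-0.63],[12.67,-5.36,-0.94],[16.89,-7.14,-1.25],[21.11,-8.93,-1.57],[25.33,-10.71,-1.88],[29.56,-12.5,-2.19],[33.78,-14.28,-2.51],[38.0,-16.07,-2.82],[42.22,-17.86,-3.13],[44.4,-22.12,-3.28],[46.58,-26.39,-3.42],[48.75,-30.66,-3.56],[50.93,-34.93,-3.7],[53.11,-39.2,-3.85],[55.29,-43.47,-3.99],[57.46,-47.73,-4.13],[56.12,-52.31,-4.13],[54.79,-56.89,-4.13],[53.45,-61.47,-4.13],[52.11,-66.05,-4.13],[50.77,-70.63,-4.13],[47.69,-73.07,-4.13],[44.61,-75.51,-4.13]]
rot [[0.0,0.0,-4.3],[0.0,0.0,-8.7],[0.0,0.0,-13.0],[0.0,0.0,-17.3],[0.0,0.0,-21.6],[0.0,0.0,-26.0],[0.0,0.0,-30.3],[0.0,0.0,-34.6],[0.0,0.0,-39.0],[0.0,0.0,-43.3],[0.0,0.0,-48.3],[0.0,0.0,-53.3],[0.0,0.0,-58.3],[0.0,0.0,-63.3],[0.0,0.0,-68.3],[0.0,0.0,-73.3],[0.0,0.0,-78.3],[0.0,0.0,-79.8],[0.0,0.0,-81.3],[0.0,0.0,-82.8],[0.0,0.0,-84.4],[0.0,0.0,-85.9],[0.0,0.0,-85.9],[0.0,0.0,-85.9]]
24 rows
```

Request:
send_rows(dp=[[4.2,-1.8,-0.3],[8.4,-3.6,-0.6],[12.7,-5.4,-0.9],[16.9,-7.1,-1.3],[21.1,-8.9,-1.6],[25.3,-10.7,-1.9],[29.6,-12.5,-2.2],[33.8,-14.3,-2.5],[38.0,-16.1,-2.8],[42.2,-17.9,-3.1],[44.4,-22.1,-3.3],[46.6,-26.4,-3.4]], rot=[[0,0,-4.3],[0,0,-8.7],[0,0,-13],[0,0,-17.3],[0,0,-21.6],[0,0,-26],[0,0,-30.3],[0,0,-34.6],[0,0,-39],[0,0,-43.3],[0,0,-48.3],[0,0,-53.3]])

```text
time_s: 2.2
tcp_pos: [558.3, -234.2, 252.5]
tool_rot: [[0.339, 0.941, 0.001], [0.941, -0.339, 0.0], [0.0, 0.001, -1.0]]
ft_force: [1.2, 0.4, -0.3]
width: 92.9
finger_force: 0.0
```

```bash
python3 - <<'E'
from h import *
s=robot.state();print(s["tcp_pos"],s["joints"],s["time_s"])
rows([((600,0,260),tool(5)),((470,200,260),tool(12.6)),((397,229,260),tool(12.6))],step=48)
E
```

```text
[ 558.32067395 -234.17376762  252.48278528] [ 0.54255976  0.52889254 -0.29796925  1.50547479  0.16420984  1.13133716
 -0.13263388] 2.2
dp [[4.69,-0.8,-0.15],[9.38,-1.61,-0.3],[14.07,-2.41,-0.45],[18.76,-3.21,-0.6],[23.44,-4.01,-0.75],[26.33,-7.82,-0.75],[29.21,-11.62,-0.75],[32.09,-15.42,-0.75],[34.97,-19.22,-0.75],[37.86,-23.02,-0.75],[37.98,-26.95,-0.76],[38.11,-30.87,-0.76]]
rot [[0.0,0.0,-5.0],[0.0,0.0,-9.9],[0.0,0.0,-14.9],[0.0,0.0,-19.8],[0.0,0.0,-24.8],[0.0,0.0,-26.3],[0.0,0.0,-27.8],[0.0,0.0,-29.4],[0.0,0.0,-30.9],[0.0,0.0,-32.4],[0.0,0.0,-32.4],[0.0,0.0,-32.4]]
12 rows
```

Request:
send_rows(dp=[[4.7,-0.8,-0.2],[9.4,-1.6,-0.3],[14.1,-2.4,-0.5],[18.8,-3.2,-0.6],[23.4,-4.0,-0.8],[26.3,-7.8,-0.8],[29.2,-11.6,-0.8],[32.1,-15.4,-0.8],[35.0,-19.2,-0.8],[37.9,-23.0,-0.8],[38.0,-27.0,-0.8],[38.1,-30.9,-0.8]], rot=[[0,0,-5],[0,0,-9.9],[0,0,-14.9],[0,0,-19.8],[0,0,-24.8],[0,0,-26.3],[0,0,-27.8],[0,0,-29.4],[0,0,-30.9],[0,0,-32.4],[0,0,-32.4],[0,0,-32.4]])

```text
time_s: 3.4
tcp_pos: [395.5, 229.6, 260.8]
tool_rot: [[-0.217, 0.976, 0.0], [0.976, 0.217, 0.001], [0.001, 0.001, -1.0]]
ft_force: [-0.5, -0.7, 0.6]
width: 93.1
finger_force: 0.0
```

```bash
cat >> h.py <<'E'
def bulbs(n="wrist",f=None,zmin=70):
    p=shot(n);w=cloud(p);out=[]
    if f:save(p,f)
    for d in robot.silhouettes(p,"bulb0"):
        if d["confidence"]<.3:continue
        q=w[d["region"]];q=q[~np.isnan(q[:,0])]
        if len(q)<30:continue
        top=q[:,2].max();k=q[(q[:,2]>zmin)]
        if len(k)<8: k=q[q[:,2]>top-15]
        (c,r)=cv2.minEnclosingCircle(k[:,:2].astype(np.float32))
        out.append((round(d["confidence"],2),np.round(c,1),round(r,1),round(np.percentile(q[:,2],98),1),len(k),[int(v) for v in d["extent"]],p["color"][d["region"]].mean(0).astype(int)))
    return out,p,w
E
python3 - <<'E'
from h import *
s=robot.state();print(s["tcp_pos"],s["joints"],s["time_s"])
for n in("wrist","top"):
    for b in bulbs(n,n+"1.png")[0]:print(n,*b)
E
```

```text
[395.48962332 229.60891797 260.83751613] [-0.15281951  0.30947863 -0.55451011  1.8769174   0.1904423   1.00675327
 -0.56972812] 3.4
wrist 0.77 [595.2 233. ] 13.7 83.5 821 [483, 217, 77, 61] [210 209 207]
wrist 0.73 [537.6 314. ] 13.7 84.1 965 [454, 118, 80, 66] [198 196 194]
wrist 0.72 [447.8 317.6] 13.4 84.3 935 [362, 97, 66, 60] [189 187 184]
wrist 0.68 [224.1 264.2] 13.5 83.3 983 [106, 100, 79, 63] [171 118 135]
wrist 0.62 [333.4 172.1] 59.3 82.4 428 [201, 257, 55, 64] [202 188  67]
wrist 0.61 [395.6 233.2] 13.5 84.1 796 [292, 173, 57, 61] [197 195 192]
top 0.98 [538.7 312.6] 13.5 84.0 144 [154, 216, 28, 23] [100  97  97]
top 0.91 [596.6 231.6] 13.6 83.7 137 [193, 187, 30, 28] [119 115 113]
top 0.67 [320.  125.6] 13.2 82.5 139 [241, 315, 29, 27] [117 103  50]
top 0.56 [396.6 231.8] 13.2 83.4 143 [193, 283, 27, 25] [112 109 107]
top 0.4 [436.1 269.4] 58.1 443.8 42 [151, 266, 31, 19] [80 78 78]
```

View pics/wrist1.png

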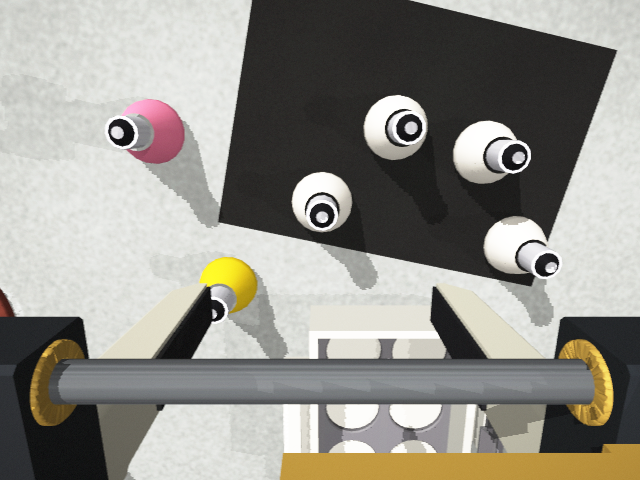

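The wrist view shows the four white bulbs on the mat with caps at about (321,213), (408,128), (514,157) and (543,264). The pink bulb is at (122,131) and the yellow at (215,312). Positions agree with the top camera within 1.5 mm.

```bash
python3 - <<'E'
from h import *
rows([((396.3,232.5,54),tool(12.6))],step=48)
E
```

```text
dp [[0.09,0.0,4.14],[0.18,-0.01,8.29],[0.27,-0.01,12.43],[0.35,-0.01,16.57],[0.44,-0.02,20.72]]
rot [[0.0,0.0,0.0],[0.0,0.0,0.0],[0.1,0.0,-0.1],[0.1,0.0,-0.1],[0.1,0.0,-0.1]]
5 rows
```

Request:
send_rows(dp=[[0.1,0,4.1],[0.2,0,8.3],[0.3,0,12.4],[0.4,0,16.0],[0.4,0,18.5],[0.4,0,20.0],[0.4,0,20.7],[0.4,0,20.7]], rot=[[0,0,0],[0,0,0],[0,0,0],[0,0,0],[0,0,0],[0,0,0],[0,0,0],[0,0,0]])

```text
time_s: 4.4
tcp_pos: [397.1, 231.2, 52.8]
tool_rot: [[-0.213, 0.977, -0.001], [0.977, 0.213, -0.001], [-0.001, -0.001, -1.0]]
ft_force: [0.0, -0.1, 0.6]
width: 93.1
finger_force: 0.0
```

Request:
send_rows(dp=[[0,0,0],[0,0,0],[0,0,0],[0,0,0],[0,0,0],[0,0,0],[0,0,0],[0,0,0],[0,0,0],[0,0,0],[0,0,0]], rot=[[0,0,0],[0,0,0],[0,0,0],[0,0,0],[0,0,0],[0,0,0],[0,0,0],[0,0,0],[0,0,0],[0,0,0],[0,0,0]], claw=20, squeeze=15)

```text
time_s: 5.5
tcp_pos: [396.2, 232.0, 53.6]
tool_rot: [[-0.215, 0.977, -0.0], [0.977, 0.215, -0.0], [-0.0, -0.0, -1.0]]
ft_force: [-0.2, -0.0, -0.4]
width: 26.7
finger_force: 15.0
```

```bash
cat >> h.py <<'E'
CASE=(514.8,15.3,0.22)
def incase(x,y):
    c,s=np.cos(CASE[2]),np.sin(CASE[2]);return np.array([CASE[0]+c*x-s*y,CASE[1]+s*x+c*y])
PK=[(x,y) for x in(-36,36) for y in(-72,0,72)]
E
python3 - <<'E'
from h import *
for k in range(6):print(k,incase(*PK[k]))
a=incase(*PK[0])
rows([((396.2,232,170),tool(12.6)),((*a,170),tool(12.6)),((*a,85),tool(12.6))],step=48)
E
```

```text
0 [495.38022469 -62.82088278]
1 [479.66769182   7.44373357]
2 [463.95515896  77.70834992]
3 [565.64484104 -47.10834992]
4 [549.93230818  23.15626643]
5 [534.21977531  93.42088278]
dp [[0.0,0.0,-3.88],[0.0,0.0,-7.76],[0.0,0.0,-11.64],[-4.41,0.48,-11.64],[-8.83,0.95,-11.64],[-13.25,1.43,-11.64],[-17.67,1.91,-11.64],[-22.09,2.39,-11.64],[-26.5,2.87,-11.64],[-30.92,3.34,-11.64],[-30.92,3.34,-7.39],[-30.92,3.34,-3.14]]
rot [[0.0,0.0,-0.1],[0.0,0.0,-0.1],[0.0,0.0,-0.2],[0.0,0.0,-0.2],[0.0,0.0,-0.2],[0.0,0.0,-0.2],[0.0,0.0,-0.2],[0.0,0.0,-0.2],[0.0,0.0,-0.2],[0.0,0.0,-0.2],[0.0,0.0,-0.2],[0.0,0.0,-0.2]]
12 rows
```

Request:
send_rows(dp=[[0,0,-3.9],[0,0,-7.8],[0,0,-11.6],[-4.4,0.5,-11.6],[-8.8,1.0,-11.6],[-13.3,1.4,-11.6],[-17.7,1.9,-11.6],[-22.1,2.4,-11.6],[-26.5,2.9,-11.6],[-30.9,3.3,-11.6],[-30.9,3.3,-11.6],[-30.9,3.3,-11.6]], rot=[[0,0,0],[0,0,0],[0,0,0],[0,0,0],[0,0,0],[0,0,0],[0,0,0],[0,0,0],[0,0,0],[0,0,0],[0,0,0],[0,0,0]])

```text
time_s: 6.7
tcp_pos: [494.6, -63.9, 169.2]
tool_rot: [[-0.212, 0.977, -0.001], [0.977, 0.212, 0.0], [0.001, -0.001, -1.0]]
ft_force: [-0.7, 0.8, -1.1]
width: 26.7
finger_force: 15.0
```

```bash
python3 - <<'E'
from h import *
s=robot.state();print(s["joints"])
a=incase(*PK[0])
rows([((*a,80),tool(12.6)),((*a,65),tool(12.6)),((*a,62.5),tool(12.6))],step=48)
p=shot("wrist");save(p,"w2.png");w=cloud(p)
q=maskpts(p,w,"case");r=q[(abs(q[:,2]-60)<4)][:,:2]
print("case",len(r),rectfit(r,83,121,.22))
E
```

```text
[ 0.42583248  0.48482273 -0.49452654  1.90621269  0.30498217  0.82597271
 -0.01633566]
dp [[0.04,0.06,4.46],[0.08,0.11,8.92],[0.08,0.11,10.42],[0.08,0.11,10.67]]
rot [[0.0,0.0,-0.2],[-0.1,0.0,-0.4],[-0.1,0.0,-0.4],[-0.1,0.0,-0.4]]
4 rows
case 13978 (array([5.12202159e+02, 1.66833711e+01, 2.24654412e-01]), np.float64(5.314306321950885))
```

View pics/w2.png

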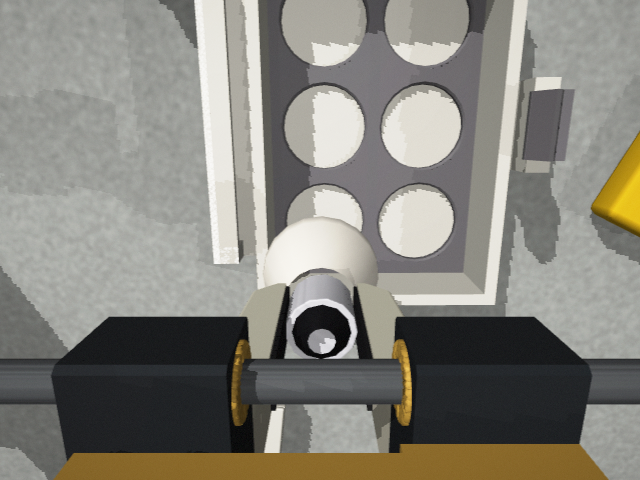

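The wrist view shows the bulb upright in the fingers over pocket 0, with empty pockets at (323,125), (420,125), (415,220), (323,28) and (426,28). The catch is at (547,120). I'll check the case pose against those pockets.

```bash
cat >> h.py <<'E'
def pockets(p,w):
    """residual (case frame) of visible pocket floors from their predicted centres"""
    c,s=np.cos(CASE[2]),np.sin(CASE[2]);d=w[...,:2]-np.array(CASE[:2])
    X=d@[c,s];Y=d@[-s,c];out=[]
    for k,(x,y) in enumerate(PK):
        m=(np.hypot(X-x,Y-y)<34)&(w[...,2]<11.2)&(w[...,2]>3)
        if m.sum()<200:continue
        pts=np.c_[X[m],Y[m]].astype(np.float32);(cx,cy),r=cv2.minEnclosingCircle(pts)
        out.append((k,round(cx-x,1),round(cy-y,1),round(r,1),int(m.sum()),round(float(np.median(w[...,2][m])),1)))
    return out
E
python3 - <<'E'
from h import *
p=shot("wrist");w=cloud(p);print(*pockets(p,w),sep="\n")
p=shot("top");w=cloud(p);print("top",*pockets(p,w),sep="\n")
E
```

```text
(0, 1.6, 1.8, 30.1, 1884, 8.6)
(1, 1.6, 1.9, 30.1, 5186, 8.7)
(2, 1.7, 2.3, 30.1, 5030, 8.8)
(3, 1.9, 1.5, 30.0, 4338, 8.6)
(4, 2.2, 1.9, 30.2, 5170, 8.6)
(5, 2.0, 2.1, 30.0, 5003, 8.8)
top
(1, 0.7, -0.1, 33.3, 605, 7.7)
(2, 0.0, -0.2, 33.7, 585, 7.5)
(4, -0.0, 0.1, 33.8, 555, 7.6)
(5, 0.1, -0.0, 33.5, 590, 7.5)
```

```bash
python3 - <<'E'
from h import *
p=shot("wrist");p["T"]=np.array(p["mount"]);w=cloud(p)   # tool coords
for lo,hi in((-32,-20),(-27,-22),(-24,-20)):
    m=(np.hypot(w[...,0],w[...,1])<20)&(w[...,2]>lo)&(w[...,2]<hi)&(np.arange(480)[:,None]<358)
    q=w[m];print(len(q),q.min(0),q.max(0),cv2.minEnclosingCircle(q[:,:2].astype(np.float32)))
E
```

```text
4248 [-10.26040451 -16.75777873 -31.99864538] [ 14.72642022  16.74593143 -20.01914348] ((5.453001499176025, -0.01594517193734646), 17.594385147094727)
2672 [-10.26040451 -16.71603885 -26.99794709] [ 14.72642022  16.66942352 -22.00977044] ((5.445113182067871, 0.026914699003100395), 17.556255340576172)
570 [-10.26040451 -16.75241839 -23.99956114] [ 14.56739662  16.59024642 -20.01914348] ((5.3684258460998535, -0.020740358158946037), 17.54459571838379)
```

```bash
sed -i 's/^CASE=.*/CASE=(516.3,16.7,0.22)/' h.py && python3 - <<'E'
from h import *
a=incase(*PK[0]);print(robot.state()["tcp_pos"])
rows([((*a,80),tool(12.6)),((*a,67),tool(12.6)),((*a,63.5),tool(12.6))],step=48)
E
```

```text
[494.64521211 -61.04706096 169.79823565]
dp [[-0.04,0.11,4.49],[-0.09,0.21,8.98],[-0.09,0.21,10.28],[-0.09,0.21,10.63]]
rot [[0.0,0.0,0.0],[0.0,0.0,0.0],[0.0,0.0,0.0],[0.0,0.0,0.0]]
4 rows
```

```bash
python3 - <<'E'
from h import *
for i in range(4):
    print(np.round(robot.state()["tcp_pos"],2));p=shot("wrist")
    print([x[1:3] for x in pockets(p,cloud(p))])
E
```

```text
[494.65 -61.05 169.8 ]
[(-0.2, 0.9), (-0.0, 0.9), (-0.2, 0.9), (0.2, 0.3), (0.0, 0.7), (0.4, 1.3)]
[494.74 -61.26 169.8 ]
[(-0.2, 0.7), (-0.1, 0.9), (-0.1, 1.1), (0.4, 0.2), (0.9, 0.6), (0.4, 1.4)]
[494.79 -61.53 169.82]
[(-0.2, 1.0), (0.1, 0.8), (-0.2, 1.1), (0.3, 0.4), (0.2, 0.9), (0.4, 1.5)]
[494.86 -61.76 169.81]
[(-0.2, 0.9), (-0.2, 1.0), (-0.1, 1.3), (0.2, 0.4), (0.3, 0.8), (0.6, 1.4)]
```

Request:
send_rows(dp=[[-0.1,0.1,4.5],[-0.1,0.2,8.0],[-0.1,0.2,9.5],[-0.1,0.2,10.2],[-0.1,0.2,10.5],[-0.1,0.2,10.5],[-0.1,0.2,10.5]], rot=[[0,0,0],[0,0,0],[0,0,0],[0,0,0],[0,0,0],[0,0,0],[0,0,0]])

```text
time_s: 7.85
tcp_pos: [498.0, -63.2, 65.7]
tool_rot: [[-0.215, 0.977, 0.002], [0.977, 0.215, -0.0], [-0.001, 0.002, -1.0]]
ft_force: [0.4, 0.0, -0.4]
width: 26.6
finger_force: 15.0
```

Request:
send_rows(dp=[[0,0,0.05],[0,0,0.1],[0,0,0.1],[0,0,0.1]], rot=[[0,0,0],[0,0,0],[0,0,0],[0,0,0]])

```text
time_s: 8.25
tcp_pos: [497.2, -63.3, 63.9]
tool_rot: [[-0.215, 0.977, 0.0], [0.977, 0.215, 0.0], [-0.0, 0.0, -1.0]]
ft_force: [0.2, 1.0, -0.6]
width: 26.8
finger_force: 15.0
```

Request:
send_rows(dp=[[0.15,0,0.05],[0.15,0,0.1],[0.15,0,0.15],[0.15,0,0.15],[0.15,0,0.15]], rot=[[0,0,0],[0,0,0],[0,0,0],[0,0,0],[0,0,0]])

```text
time_s: 8.75
tcp_pos: [496.8, -61.7, 62.1]
tool_rot: [[-0.215, 0.977, -0.0], [0.977, 0.215, 0.0], [0.0, -0.0, -1.0]]
ft_force: [-0.3, -0.4, -1.3]
width: 26.7
finger_force: 15.0
```

Request:
send_rows(dp=[[0,0,0.05],[0,0,0.1],[0,0,0.1]], rot=[[0,0,0],[0,0,0],[0,0,0]])

```text
time_s: 9.05
tcp_pos: [496.7, -61.8, 61.1]
tool_rot: [[-0.215, 0.977, -0.0], [0.977, 0.215, 0.0], [0.0, -0.0, -1.0]]
ft_force: [-0.2, 0.1, -1.2]
width: 26.9
finger_force: 15.0
```

Request:
send_rows(dp=[[0,0,0.04],[0,0,0.07],[0,0,0.07]], rot=[[0,0,0],[0,0,0],[0,0,0]])

```text
time_s: 9.35
tcp_pos: [496.8, -61.8, 60.8]
tool_rot: [[-0.215, 0.977, 0.0], [0.977, 0.215, -0.0], [-0.0, 0.0, -1.0]]
ft_force: [-1.4, 0.1, 3.8]
width: 26.5
finger_force: 15.0
```

```bash
python3 - <<'E'
from h import *
p=shot("wrist");f=[robot.state()["ft_force"]]
for i in range(3): shot("top");f.append(robot.state()["ft_force"])
print(np.round(f,1),robot.state()["tcp_pos"])
E
```

```text
[[-0.5  0.   3.5]
 [-2.   0.5  3.9]
 [-2.  -0.4  4.6]
 [-2.1  0.1  4.9]] [496.82153038 -61.79725556  60.80693831]
```

Request:
send_rows(dp=[[0,0,-0.05],[0,0,-0.05],[0,0,-0.05]], rot=[[0,0,0],[0,0,0],[0,0,0]])

```text
time_s: 9.85
tcp_pos: [496.8, -61.8, 60.8]
tool_rot: [[-0.215, 0.977, 0.0], [0.977, 0.215, 0.0], [0.0, 0.0, -1.0]]
ft_force: [-0.2, 0.7, 0.6]
width: 26.8
finger_force: 15.0
```

Request:
send_rows(dp=[[0,0,0],[0,0,0],[0,0,0],[0,0,0],[0,0,-2],[0,0,-5],[0,0,-9],[0,0,-13],[0,0,-13]], rot=[[0,0,0],[0,0,0],[0,0,0],[0,0,0],[0,0,0],[0,0,0],[0,0,0],[0,0,0],[0,0,0]], claw=45)

```text
time_s: 10.75
tcp_pos: [500.4, -61.4, 196.0]
tool_rot: [[-0.215, 0.977, 0.011], [0.977, 0.215, -0.001], [-0.003, 0.011, -1.0]]
ft_force: [0.6, -0.3, -1.2]
width: 41.9
finger_force: 0.0
```

```bash
python3 - <<'E'
from h import *
s=robot.state();print(s["joints"],s["tcp_pos"],[b[:5]+b[6:] for b in bulbs("top")[0]],sep="\n")
for b in bulbs("scene")[0]:print(b)
t=(448.5,315.3)
rows([((490,60,200),tool(12.6)),((*t,190),tool(12.6)),((*t,56),tool(12.6))],step=48)
E
```

```text
[ 4.39199093e-01  4.53992884e-01 -5.18857127e-01  1.86798207e+00
  2.87284604e-01  8.81751061e-01 -1.45403665e-03]
[500.4156697  -61.36737022 195.97569442]
[(0.84, array([538.7, 312.5]), 13.6, np.float64(83.7), 141, array([120, 117, 115])), (0.75, array([225.5, 262.6]), 13.7, np.float64(82.7), 155, array([113,  79,  90])), (0.69, array([448.5, 316. ]), 13.7, np.float64(84.0), 148, array([119, 115, 113])), (0.65, array([319.9, 125.7]), 13.3, np.float64(82.5), 140, array([125, 110,  55]))]
(0.95, array([597.2, 230.4]), 13.6, np.float64(83.9), 158, [378, 305, 26, 37], array([133, 133, 133]))
(0.9, array([538.9, 310.8]), 13.9, np.float64(83.7), 169, [423, 299, 31, 37], array([129, 129, 129]))
(0.84, array([324. , 125.3]), 11.8, np.float64(82.1), 75, [377, 197, 27, 32], array([137, 122,  58]))
(0.79, array([227. , 260.4]), 14.1, np.float64(82.3), 98, [444, 192, 24, 32], array([130,  90, 106]))
(0.75, array([498.7, -63.1]), 14.3, np.float64(90.7), 143, [268, 220, 29, 33], array([147, 146, 147]))
(0.56, array([482.4, 314.2]), 45.3, np.float64(83.4), 145, [438, 264, 32, 40], array([126, 126, 127]))
dp [[4.01,0.69,-0.34],[8.03,1.37,-0.68],[12.04,2.06,-1.01],[16.34,2.3,-0.84],[20.65,2.54,-0.68],[24.95,2.78,-0.51],[29.26,3.02,-0.34],[33.56,3.26,-0.17],[37.86,3.5,0.0],[37.86,3.51,4.46],[37.86,3.52,8.93],[37.86,3.53,13.4]]
rot [[0.0,0.0,-0.1],[-0.1,0.0,-0.1],[-0.1,0.0,-0.2],[-0.1,0.0,-0.2],[-0.1,0.0,-0.2],[-0.1,0.0,-0.2],[-0.1,0.0,-0.2],[-0.1,0.0,-0.2],[-0.1,0.0,-0.2],[-0.1,0.0,-0.2],[-0.1,0.0,-0.2],[-0.1,0.0,-0.2]]
12 rows
```

Request:
send_rows(dp=[[4.0,0.7,-0.3],[8.0,1.4,-0.7],[12.0,2.1,-1.0],[16.3,2.3,-0.8],[20.7,2.5,-0.7],[25.0,2.8,-0.5],[29.3,3.0,-0.3],[33.6,3.3,-0.2],[37.9,3.5,0.5],[37.9,3.5,4.5],[37.9,3.5,8.5],[37.9,3.5,8.5]], rot=[[0,0,0],[0,0,0],[0,0,0],[0,0,0],[0,0,0],[0,0,0],[0,0,0],[0,0,0],[0,0,0],[0,0,0],[0,0,0],[0,0,0]], claw=90)

```text
time_s: 12.15
tcp_pos: [445.4, 312.4, 99.8]
tool_rot: [[-0.217, 0.976, -0.012], [0.976, 0.217, -0.009], [-0.007, -0.013, -1.0]]
ft_force: [-1.1, -1.3, 0.8]
width: 83.7
finger_force: 0.0
```

```bash
python3 - <<'E'
from h import *
for n in("top","wrist"):
    for b in bulbs(n)[0]:print(n,*b)
s=robot.state();print(s["joints"],s["tcp_pos"])
rows([((448.3,316,75),tool(12.6)),((448.3,316,54),tool(12.6))],step=48)
E
```

```text
top 0.95 [449.4 313.5] 12.2 81.5 65 [152, 255, 30, 30] [104 101  99]
top 0.87 [497.3 -61.3] 13.5 90.3 143 [334, 231, 23, 26] [135 131 129]
top 0.86 [531.1 305.5] 23.5 84.0 145 [154, 215, 30, 28] [114 111 109]
top 0.86 [333.3  98.9] 42.6 83.3 144 [243, 317, 27, 28] [118 104  50]
top 0.84 [596.4 231.3] 13.6 82.7 142 [190, 187, 33, 31] [100  97  95]
wrist 0.79 [519.2 321.7] 33.7 84.3 1323 [408, 236, 114, 105] [226 225 225]
wrist 0.76 [573.1 220.3] 9.7 32.8 201 [455, 404, 22, 33] [237 234 227]
wrist 0.66 [245.2 265.3] 18.8 18.5 547 [0, 223, 17, 62] [158  87 106]
wrist 0.61 [447.9 317.7] 13.5 84.2 2387 [276, 199, 91, 105] [206 205 204]
[-0.35296061  0.63810796 -0.46698397  1.83454514  0.39962418  0.76027646
 -0.81774681] [450.3621159  316.5353075  107.36874755]
dp [[-0.01,-0.22,3.24],[-0.02,-0.22,5.34]]
rot [[0.1,-0.1,-0.2],[0.1,-0.1,-0.2]]
2 rows
```

Request:
send_rows(dp=[[0,-0.2,2.5],[0.05,-0.2,4.5],[0.05,-0.2,5.3],[0.05,-0.2,5.3],[0.05,-0.2,5.3]], rot=[[0,0,0],[0,0,0],[0,0,0],[0,0,0],[0,0,0]])

```text
time_s: 12.85
tcp_pos: [448.3, 316.6, 54.4]
tool_rot: [[-0.215, 0.977, 0.002], [0.977, 0.215, 0.002], [0.001, 0.002, -1.0]]
ft_force: [-0.2, 0.2, -0.1]
width: 83.6
finger_force: 0.0
```

Request:
send_rows(dp=[[0,0,0],[0,0,0],[0,0,0],[0,0,0],[0,0,0],[0,0,0],[0,0,0],[0,0,0],[0,0,0],[0,0,0]], rot=[[0,0,0],[0,0,0],[0,0,0],[0,0,0],[0,0,0],[0,0,0],[0,0,0],[0,0,0],[0,0,0],[0,0,0]], claw=20)

```text
time_s: 13.85
tcp_pos: [447.4, 315.9, 52.9]
tool_rot: [[-0.215, 0.977, -0.0], [0.977, 0.215, 0.0], [0.0, -0.0, -1.0]]
ft_force: [-0.7, 0.1, -0.5]
width: 26.6
finger_force: 15.0
```

```bash
python3 - <<'E'
from h import *
a=incase(*PK[3]);print(a);x=robot.state()["tcp_pos"];print(x)
rows([((x[0],x[1],130),tool(12.6)),((470,250,180),tool(12.6)),((*a,180),tool(12.6)),((*a,120),tool(12.6))],step=48)
E
```

```text
[567.14484104 -45.70834992]
[447.39982072 315.946472    52.93497747]
dp [[0.0,0.0,-3.85],[0.0,0.0,-7.71],[-3.46,0.39,-10.21],[-6.93,0.79,-12.71],[-11.35,1.24,-12.71],[-15.77,1.68,-12.71],[-20.2,2.13,-12.71],[-24.62,2.58,-12.71],[-29.05,3.02,-12.71],[-33.47,3.47,-12.71],[-37.89,3.92,-12.71],[-37.89,3.92,-9.71],[-37.89,3.92,-6.71]]
rot [[0.0,0.0,-0.1],[0.0,0.0,-0.2],[0.0,0.0,-0.2],[0.0,0.0,-0.2],[0.0,0.0,-0.2],[0.0,0.0,-0.2],[0.0,0.0,-0.2],[0.0,0.0,-0.2],[0.0,0.0,-0.2],[0.0,0.0,-0.2],[0.0,0.0,-0.2],[0.0,0.0,-0.2],[0.0,0.0,-0.2]]
13 rows
```

Request:
send_rows(dp=[[0,0,-3.9],[0,0,-7.7],[-3.5,0.4,-10.2],[-6.9,0.8,-12.7],[-11.3,1.2,-12.7],[-15.8,1.7,-12.7],[-20.2,2.1,-12.7],[-24.6,2.6,-12.7],[-29.0,3.0,-12.7],[-33.5,3.5,-12.7],[-37.9,3.9,-11.5],[-37.9,3.9,-9.0]], rot=[[0,0,0],[0,0,0],[0,0,0],[0,0,0],[0,0,0],[0,0,0],[0,0,0],[0,0,0],[0,0,0],[0,0,0],[0,0,0],[0,0,0]])

```text
time_s: 15.05
tcp_pos: [569.8, -55.8, 143.2]
tool_rot: [[-0.202, 0.979, 0.005], [0.979, 0.202, -0.006], [-0.007, 0.003, -1.0]]
ft_force: [-0.6, -0.6, -1.1]
width: 26.7
finger_force: 15.0
```

Request:
send_rows(dp=[[0,0,2.0],[0,0,4],[0,0,4],[0,0,4]], rot=[[0,0,0],[0,0,0],[0,0,0],[0,0,0]])

```text
time_s: 15.45
tcp_pos: [566.9, -45.6, 103.0]
tool_rot: [[-0.215, 0.977, -0.001], [0.977, 0.215, 0.0], [0.0, -0.001, -1.0]]
ft_force: [-0.3, 1.5, 0.9]
width: 26.8
finger_force: 15.0
```

```bash
python3 - <<'E'
from h import *
a=incase(*PK[3]);p=shot("wrist");print(pockets(p,cloud(p)));print(robot.state()["tcp_pos"],robot.state()["width"])
rows([((*a,80),tool(12.6)),((*a,65),tool(12.6)),((*a,62),tool(12.6))],step=48)
E
```

```text
[(0, -0.7, 0.4, 30.0, 679, 8.7), (1, -0.8, 0.7, 30.1, 8175, 8.7), (2, -0.9, -2.6, 29.2, 4376, 8.8), (3, -0.2, 0.3, 30.0, 1516, 8.6), (4, -0.2, 0.7, 30.1, 8233, 8.7), (5, -0.1, -1.5, 29.7, 4387, 8.8)]
[567.52323559 -45.51374816 103.75054483] 26.662786569053413
dp [[-0.01,-0.04,2.38],[-0.01,-0.05,3.88],[-0.01,-0.05,4.18]]
rot [[0.1,0.0,-0.2],[0.1,0.0,-0.2],[0.1,0.0,-0.2]]
3 rows
```

Request:
send_rows(dp=[[0,-0.05,2.2],[0,-0.05,3.5],[0,-0.05,4.0],[0,-0.05,4.15],[0,-0.05,4.15],[0,-0.05,4.15]], rot=[[0,0,0],[0,0,0],[0,0,0],[0,0,0],[0,0,0],[0,0,0]])

```text
time_s: 16.1
tcp_pos: [567.1, -45.8, 62.2]
tool_rot: [[-0.215, 0.977, 0.001], [0.977, 0.215, 0.0], [-0.0, 0.001, -1.0]]
ft_force: [-0.2, 0.2, -1.5]
width: 26.6
finger_force: 15.0
```

Request:
send_rows(dp=[[0,0,0.04],[0,0,0.08],[0,0,0.08],[0,0,0.08]], rot=[[0,0,0],[0,0,0],[0,0,0],[0,0,0]])

```text
time_s: 16.5
tcp_pos: [566.5, -45.9, 60.7]
tool_rot: [[-0.215, 0.977, 0.0], [0.977, 0.215, 0.0], [0.0, 0.0, -1.0]]
ft_force: [-0.5, -0.3, -0.8]
width: 26.7
finger_force: 15.0
```

Request:
send_rows(dp=[[0,0,0.04],[0,0,0.04],[0,0,0.04]], rot=[[0,0,0],[0,0,0],[0,0,0]])

```text
time_s: 16.8
tcp_pos: [566.5, -45.9, 60.3]
tool_rot: [[-0.215, 0.977, 0.0], [0.977, 0.215, 0.0], [0.0, 0.0, -1.0]]
ft_force: [0.3, 0.6, -0.6]
width: 27.0
finger_force: 15.0
```

Request:
send_rows(dp=[[0,0,0.04],[0,0,0.04],[0,0,0.04]], rot=[[0,0,0],[0,0,0],[0,0,0]])

```text
time_s: 17.1
tcp_pos: [566.6, -45.9, 60.1]
tool_rot: [[-0.215, 0.977, 0.0], [0.977, 0.215, -0.0], [-0.0, 0.0, -1.0]]
ft_force: [-0.4, 0.2, 1.2]
width: 26.9
finger_force: 15.0
```

Request:
send_rows(dp=[[0,0,0],[0,0,0],[0,0,0],[0,0,0],[0,0,-2],[0,0,-5],[0,0,-9],[0,0,-12],[0,0,-12],[0,0,-12]], rot=[[0,0,0],[0,0,0],[0,0,0],[0,0,0],[0,0,0],[0,0,0],[0,0,0],[0,0,0],[0,0,0],[0,0,0]], claw=45)

```text
time_s: 18.1
tcp_pos: [566.5, -46.0, 180.1]
tool_rot: [[-0.215, 0.977, 0.001], [0.977, 0.215, -0.0], [-0.001, 0.001, -1.0]]
ft_force: [0.6, -0.3, -0.9]
width: 41.7
finger_force: 0.0
```

```bash
python3 - <<'E'
from h import *
for n in("top","scene"):
    for b in bulbs(n)[0]:print(n,*b)
s=robot.state();print(s["joints"],s["tcp_pos"])
t=(538.3,313)
rows([((*t,185),tool(12.6)),((*t,105),tool(12.6))],step=48)
E
```

```text
top 0.93 [538.7 312.8] 13.9 83.5 146 [155, 216, 27, 27] [124 121 118]
top 0.81 [596.3 231.6] 13.7 83.9 139 [193, 188, 29, 32] [129 125 123]
top 0.7 [225.1 262.7] 13.4 83.1 149 [179, 364, 26, 26] [115  80  91]
top 0.63 [320.2 125.7] 13.2 82.0 142 [243, 317, 28, 27] [128 114  57]
top 0.48 [463.1 -50.7] 24.1 103.7 9 [334, 247, 18, 12] [180 174 168]
scene 0.96 [497.3 -62.8] 14.5 91.4 142 [270, 222, 26, 32] [149 149 150]
scene 0.91 [321.2 124.6] 14.8 82.3 94 [376, 196, 26, 34] [141 127  69]
scene 0.77 [539.7 311. ] 13.8 83.6 164 [424, 299, 30, 38] [133 132 133]
scene 0.64 [597.3 231.4] 14.2 84.5 160 [377, 307, 29, 38] [138 137 138]
scene 0.61 [568.6 -47. ] 14.9 91.8 153 [260, 242, 28, 28] [155 155 156]
[ 0.37390851  0.57784155 -0.52407698  1.70807932  0.34187217  0.95133736
 -0.06474004] [565.48763354 -46.06988727 178.30302386]
dp [[4.46,0.63,-0.08],[8.91,1.27,-0.16],[13.37,1.9,-0.25],[17.83,2.53,-0.33],[22.28,3.17,-0.41],[26.74,3.8,-0.49],[31.19,4.44,-0.57],[35.65,5.07,-0.66],[35.65,5.08,3.34],[35.64,5.09,7.34]]
rot [[0.0,0.0,0.0],[0.0,0.0,0.0],[-0.1,0.0,-0.1],[-0.1,0.0,-0.1],[-0.1,0.0,-0.1],[-0.1,0.0,-0.1],[-0.2,0.0,-0.2],[-0.2,0.0,-0.2],[-0.2,0.0,-0.2],[-0.2,0.0,-0.2]]
10 rows
```

Request:
send_rows(dp=[[4.5,0.6,-0.1],[8.9,1.3,-0.2],[13.4,1.9,-0.3],[17.8,2.5,-0.3],[22.3,3.2,-0.4],[26.7,3.8,-0.5],[31.2,4.4,-0.6],[35.6,5.1,-0.6],[35.6,5.1,3.3],[35.6,5.1,7.3],[35.6,5.1,7.3],[35.6,5.1,7.3]], rot=[[0,0,0],[0,0,0],[0,0,0],[0,0,0],[0,0,0],[0,0,0],[0,0,0],[0,0,0],[0,0,0],[0,0,0],[0,0,0],[0,0,0]], claw=90)

```text
time_s: 19.5
tcp_pos: [539.4, 312.3, 106.2]
tool_rot: [[-0.215, 0.977, -0.002], [0.977, 0.215, -0.001], [-0.001, -0.002, -1.0]]
ft_force: [0.7, 0.4, -0.5]
width: 83.8
finger_force: 0.0
```

```bash
python3 - <<'E'
from h import *
for n in("wrist",):
    for b in bulbs(n)[0]:print(n,*b)
s=robot.state();print(s["joints"],s["tcp_pos"])
rows([((538,313.5,75),tool(12.6)),((538,313.5,54),tool(12.6))],step=48)
E
```

```text
wrist 0.91 [576.9 287.1] 67.8 84.3 1842 [336, 332, 80, 121] [189 188 186]
[-0.28612082  0.73281973 -0.46997634  1.61659181  0.40147783  0.8860974
 -0.692253  ] [540.90725713 313.49237112 108.71629864]
dp [[0.06,-0.29,3.37],[0.05,-0.3,5.47]]
rot [[0.2,-0.1,-0.2],[0.2,-0.1,-0.2]]
2 rows
```

Request:
send_rows(dp=[[0,-0.2,2.5],[0.05,-0.2,4.5],[0.05,-0.2,5.3],[0.05,-0.2,5.3],[0.05,-0.2,5.3]], rot=[[0,0,0],[0,0,0],[0,0,0],[0,0,0],[0,0,0]])

```text
time_s: 20.1
tcp_pos: [538.7, 313.5, 55.5]
tool_rot: [[-0.215, 0.977, 0.002], [0.977, 0.215, 0.002], [0.001, 0.003, -1.0]]
ft_force: [-0.3, 1.2, 0.3]
width: 83.2
finger_force: 0.0
```

Request:
send_rows(dp=[[0,0,0],[0,0,0],[0,0,0],[0,0,0],[0,0,0],[0,0,0],[0,0,0],[0,0,0],[0,0,0],[0,0,0]], rot=[[0,0,0],[0,0,0],[0,0,0],[0,0,0],[0,0,0],[0,0,0],[0,0,0],[0,0,0],[0,0,0],[0,0,0]], claw=20)

```text
time_s: 21.1
tcp_pos: [537.7, 312.8, 53.8]
tool_rot: [[-0.215, 0.977, -0.0], [0.977, 0.215, 0.0], [0.0, -0.0, -1.0]]
ft_force: [-0.6, 0.0, -0.1]
width: 26.8
finger_force: 15.0
```

```bash
python3 - <<'E'
from h import *
a=incase(*PK[4]);print(a);x=robot.state()["tcp_pos"];print(x)
rows([((x[0],x[1],180),tool(12.6)),((*a,180),tool(12.6)),((*a,120),tool(12.6))],step=48)
E
```

```text
[551.43230818  24.55626643]
[537.67458371 312.78402529  53.8294277 ]
dp [[0.0,0.0,-4.21],[0.0,0.0,-8.41],[0.0,0.0,-12.62],[-4.06,-0.69,-12.62],[-8.13,-1.39,-12.62],[-12.19,-2.08,-12.62],[-16.25,-2.78,-12.62],[-20.32,-3.47,-12.62],[-24.38,-4.16,-12.62],[-28.44,-4.86,-12.62],[-28.44,-4.86,-9.62],[-28.44,-4.86,-6.62]]
rot [[0.0,0.0,-0.1],[0.0,0.0,-0.1],[0.0,0.0,-0.2],[0.0,0.0,-0.2],[0.0,0.0,-0.2],[0.0,0.0,-0.2],[0.0,0.0,-0.2],[0.0,0.0,-0.2],[0.0,0.0,-0.2],[0.0,0.0,-0.2],[0.0,0.0,-0.2],[0.0,0.0,-0.2]]
12 rows
```

Request:
send_rows(dp=[[0,0,-4.2],[0,0,-8.4],[0,0,-12.6],[-4.1,-0.7,-12.6],[-8.1,-1.4,-12.6],[-12.2,-2.1,-12.6],[-16.3,-2.8,-12.6],[-20.3,-3.5,-12.6],[-24.4,-4.2,-12.6],[-28.4,-4.9,-12.6],[-28.4,-4.9,-10.5],[-28.4,-4.9,-8.5]], rot=[[0,0,0],[0,0,0],[0,0,0],[0,0,0],[0,0,0],[0,0,0],[0,0,0],[0,0,0],[0,0,0],[0,0,0],[0,0,0],[0,0,0]])

```text
time_s: 22.3
tcp_pos: [551.3, 22.3, 138.6]
tool_rot: [[-0.211, 0.978, 0.001], [0.978, 0.211, -0.001], [-0.001, 0.001, -1.0]]
ft_force: [0.3, -0.3, -0.1]
width: 27.1
finger_force: 15.0
```

Request:
send_rows(dp=[[0,0,2.0],[0,0,3.5],[0,0,3.5],[0,0,3.5]], rot=[[0,0,0],[0,0,0],[0,0,0],[0,0,0]])

```text
time_s: 22.7
tcp_pos: [551.0, 25.0, 104.0]
tool_rot: [[-0.215, 0.977, -0.0], [0.977, 0.215, 0.0], [0.0, -0.0, -1.0]]
ft_force: [-1.2, 0.3, -0.7]
width: 26.1
finger_force: 15.0
```

```bash
python3 - <<'E'
from h import *
a=incase(*PK[4]);p=shot("wrist");print(pockets(p,cloud(p)));print(robot.state()["tcp_pos"],robot.state()["width"])
rows([((*a,80),tool(12.6)),((*a,65),tool(12.6)),((*a,62.3),tool(12.6))],step=48)
E
```

```text
[(1, -0.8, 0.0, 30.1, 6513, 8.6), (2, -0.6, 0.7, 30.1, 8089, 8.7), (4, -0.1, 0.4, 30.0, 1475, 8.6), (5, -0.1, 0.6, 30.2, 8156, 8.7)]
[551.42604914  25.1952771  104.56361158] 26.689899171487106
dp [[-0.06,-0.02,2.46],[-0.06,-0.02,3.96],[-0.06,-0.02,4.23]]
rot [[0.1,0.0,-0.2],[0.1,0.0,-0.2],[0.1,0.0,-0.2]]
3 rows
```

Request:
send_rows(dp=[[-0.05,0,2.2],[-0.05,0,3.5],[-0.05,0,4.0],[-0.05,0,4.2],[-0.05,0,4.2],[-0.05,0,4.2]], rot=[[0,0,0],[0,0,0],[0,0,0],[0,0,0],[0,0,0],[0,0,0]])

```text
time_s: 23.35
tcp_pos: [551.5, 24.6, 62.5]
tool_rot: [[-0.215, 0.977, 0.001], [0.977, 0.215, 0.0], [-0.0, 0.001, -1.0]]
ft_force: [-0.1, 0.1, -0.2]
width: 26.6
finger_force: 15.0
```

Request:
send_rows(dp=[[0,0,0.04],[0,0,0.08],[0,0,0.08],[0,0,0.08]], rot=[[0,0,0],[0,0,0],[0,0,0],[0,0,0]])

```text
time_s: 23.75
tcp_pos: [551.1, 24.4, 61.2]
tool_rot: [[-0.215, 0.977, 0.0], [0.977, 0.215, 0.0], [0.0, 0.0, -1.0]]
ft_force: [-0.5, -0.1, -0.0]
width: 26.7
finger_force: 15.0
```

Expected seating height is 61.0, so this is within a fraction of a millimetre.

Request:
send_rows(dp=[[0,0,0.03],[0,0,0.03],[0,0,0.03]], rot=[[0,0,0],[0,0,0],[0,0,0]])

```text
time_s: 24.05
tcp_pos: [551.1, 24.4, 61.0]
tool_rot: [[-0.215, 0.977, 0.0], [0.977, 0.215, -0.0], [-0.0, 0.0, -1.0]]
ft_force: [-1.0, -0.3, 0.4]
width: 26.6
finger_force: 15.0
```

Request:
send_rows(dp=[[0,0,0],[0,0,0],[0,0,0],[0,0,0],[0,0,-2],[0,0,-5],[0,0,-9],[0,0,-12],[0,0,-12],[0,0,-12]], rot=[[0,0,0],[0,0,0],[0,0,0],[0,0,0],[0,0,0],[0,0,0],[0,0,0],[0,0,0],[0,0,0],[0,0,0]], claw=45)

```text
time_s: 25.05
tcp_pos: [551.0, 24.3, 181.0]
tool_rot: [[-0.215, 0.977, 0.001], [0.977, 0.215, -0.0], [-0.0, 0.001, -1.0]]
ft_force: [-0.2, 0.8, -1.5]
width: 42.0
finger_force: 0.0
```

```bash
python3 - <<'E'
from h import *
for n in("top","scene"):
    for b in bulbs(n)[0]:print(n,*b)
s=robot.state();print(s["joints"],s["tcp_pos"])
t=(596,232.2)
rows([((*t,185),tool(12.6)),((*t,105),tool(12.6))],step=48)
E
```

```text
top 0.96 [320.2 126. ] 13.4 82.5 140 [243, 315, 30, 32] [129 114  56]
top 0.68 [595.8 231.3] 13.3 83.7 138 [194, 185, 30, 33] [134 130 128]
top 0.58 [225.4 262.6] 13.7 82.4 150 [180, 360, 25, 30] [118  84  95]
scene 0.95 [226.7 260.6] 14.7 82.8 95 [446, 190, 21, 35] [135  90 108]
scene 0.8 [527.1 -55.1] 37.8 91.1 136 [270, 222, 28, 29] [152 151 152]
scene 0.76 [324.  125.2] 11.9 81.6 75 [378, 199, 24, 30] [143 128  63]
scene 0.69 [567.5 -46.3] 14.5 91.6 165 [262, 242, 25, 29] [155 154 156]
scene 0.62 [592.1 228. ] 12.0 4.8 7 [364, 222, 156, 167] [29 28 29]
scene 0.6 [552.4  24.4] 14.0 91.1 159 [293, 249, 27, 31] [156 156 157]
scene 0.58 [597.5 229.6] 13.4 83.0 166 [378, 305, 27, 39] [140 140 140]
[ 0.26229527  0.55409031 -0.53536053  1.75340371  0.3406909   0.93101642
 -0.19740151] [550.0124027   24.13446798 179.26586247]
dp [[3.87,1.79,-0.12],[7.73,3.59,-0.24],[11.6,5.38,-0.36],[15.46,7.17,-0.48],[19.33,8.97,-0.59],[19.33,8.98,3.41],[19.33,8.99,7.41]]
rot [[0.0,0.0,0.0],[-0.1,0.0,-0.1],[-0.1,0.0,-0.1],[-0.1,0.0,-0.1],[-0.2,0.0,-0.2],[-0.2,0.0,-0.2],[-0.2,0.0,-0.2]]
7 rows
```

Request:
send_rows(dp=[[3.9,1.8,-0.1],[7.7,3.6,-0.2],[11.6,5.4,-0.4],[15.5,7.2,-0.5],[19.3,9.0,-0.5],[19.3,9.0,3.4],[19.3,9.0,7.3],[19.3,9.0,7.3],[19.3,9.0,7.3],[19.3,9.0,7.3]], rot=[[0,0,0],[0,0,0],[0,0,0],[0,0,0],[0,0,0],[0,0,0],[0,0,0],[0,0,0],[0,0,0],[0,0,0]], claw=90)

```text
time_s: 26.25
tcp_pos: [598.6, 232.9, 109.7]
tool_rot: [[-0.214, 0.977, 0.003], [0.977, 0.214, 0.002], [0.001, 0.003, -1.0]]
ft_force: [0.4, 0.3, 0.6]
width: 83.9
finger_force: 0.0
```

```bash
python3 - <<'E'
from h import *
for b in bulbs("wrist")[0]:print(*b)
s=robot.state();print(s["tcp_pos"])
rows([((596,232.3,75),tool(12.6)),((596,232.3,54),tool(12.6))],step=48)
E
```

```text
0.93 [548.8  41.9] 24.9 30.6 907 [166, 457, 70, 22] [229 227 221]
0.62 [595.9 232.8] 13.7 84.2 2269 [268, 200, 95, 107] [205 204 202]
[598.70748482 232.81992305 110.1101208 ]
dp [[0.0,-0.29,3.51],[0.0,-0.3,5.61]]
rot [[0.2,-0.1,-0.2],[0.2,-0.1,-0.2]]
2 rows
```

Request:
send_rows(dp=[[0,-0.2,2.5],[0,-0.25,4.5],[0,-0.25,5.5],[0,-0.25,5.5],[0,-0.25,5.5]], rot=[[0,0,0],[0,0,0],[0,0,0],[0,0,0],[0,0,0]])

```text
time_s: 26.85
tcp_pos: [595.8, 232.2, 54.0]
tool_rot: [[-0.215, 0.977, 0.002], [0.977, 0.215, 0.001], [0.001, 0.002, -1.0]]
ft_force: [-0.5, -0.5, 0.1]
width: 83.8
finger_force: 0.0
```

Request:
send_rows(dp=[[0,0,0],[0,0,0],[0,0,0],[0,0,0],[0,0,0],[0,0,0],[0,0,0],[0,0,0],[0,0,0],[0,0,0]], rot=[[0,0,0],[0,0,0],[0,0,0],[0,0,0],[0,0,0],[0,0,0],[0,0,0],[0,0,0],[0,0,0],[0,0,0]], claw=20)

```text
time_s: 27.85
tcp_pos: [595.0, 231.7, 52.7]
tool_rot: [[-0.215, 0.977, -0.0], [0.977, 0.215, 0.0], [0.0, -0.0, -1.0]]
ft_force: [0.2, -0.8, -0.3]
width: 26.9
finger_force: 15.0
```

```bash
python3 - <<'E'
from h import *
a=incase(*PK[5]);print(a);x=robot.state()["tcp_pos"];print(x)
rows([((x[0],x[1],180),tool(12.6)),((*a,180),tool(12.6)),((*a,105),tool(12.6))],step=48)
E
```

```text
[535.71977531  94.82088278]
[594.96316949 231.69537469  52.70914447]
dp [[0.0,0.0,-4.24],[0.0,0.0,-8.49],[0.0,0.0,-12.73],[-3.02,-2.18,-12.73],[-6.05,-4.37,-12.73],[-9.07,-6.55,-12.73],[-12.09,-8.73,-12.73],[-12.09,-8.73,-8.98],[-12.09,-8.73,-5.23]]
rot [[0.0,0.0,-0.1],[0.0,0.0,-0.1],[0.0,0.0,-0.2],[0.0,0.0,-0.2],[0.0,0.0,-0.2],[0.0,0.0,-0.2],[0.0,0.0,-0.2],[0.0,0.0,-0.2],[0.0,0.0,-0.2]]
9 rows
```

Request:
send_rows(dp=[[0,0,-4.2],[0,0,-8.5],[0,0,-12.7],[-3.0,-2.2,-12.7],[-6.0,-4.4,-12.7],[-9.1,-6.6,-12.7],[-12.1,-8.7,-12.7],[-12.1,-8.7,-9.0],[-12.1,-8.7,-5.2],[-12.1,-8.7,-5.2],[-12.1,-8.7,-5.2]], rot=[[0,0,0],[0,0,0],[0,0,0],[0,0,0],[0,0,0],[0,0,0],[0,0,0],[0,0,0],[0,0,0],[0,0,0],[0,0,0]])

```text
time_s: 28.95
tcp_pos: [535.9, 95.3, 105.0]
tool_rot: [[-0.216, 0.976, -0.001], [0.976, 0.216, 0.0], [0.001, -0.001, -1.0]]
ft_force: [0.4, -0.2, -1.1]
width: 26.5
finger_force: 15.0
```

```bash
python3 - <<'E'
from h import *
a=incase(*PK[5]);p=shot("wrist");print(pockets(p,cloud(p)));print(robot.state()["tcp_pos"],robot.state()["width"])
rows([((*a,80),tool(12.6)),((*a,65),tool(12.6)),((*a,61.2),tool(12.6))],step=48)
E
```

```text
[(1, -1.3, 23.8, 16.6, 257, 8.6), (2, -0.5, 0.3, 30.1, 6463, 8.6), (5, -0.0, 0.3, 30.1, 1625, 8.6)]
[536.92466454  95.77513881 106.03680785] 26.863770514800688
dp [[-0.07,-0.14,2.6],[-0.07,-0.15,4.1],[-0.07,-0.15,4.48]]
rot [[0.1,0.0,-0.1],[0.1,0.0,-0.1],[0.1,0.0,-0.1]]
3 rows
```

Request:
send_rows(dp=[[-0.05,-0.1,2.2],[-0.05,-0.1,3.5],[-0.05,-0.1,4.1],[-0.05,-0.1,4.4],[-0.05,-0.1,4.4],[-0.05,-0.1,4.4]], rot=[[0,0,0],[0,0,0],[0,0,0],[0,0,0],[0,0,0],[0,0,0]])

```text
time_s: 29.6
tcp_pos: [535.7, 94.4, 61.4]
tool_rot: [[-0.215, 0.977, 0.001], [0.977, 0.215, 0.0], [0.0, 0.001, -1.0]]
ft_force: [0.1, -0.4, -1.4]
width: 26.9
finger_force: 15.0
```

Request:
send_rows(dp=[[0,0,0.04],[0,0,0.07],[0,0,0.07],[0,0,0.07]], rot=[[0,0,0],[0,0,0],[0,0,0],[0,0,0]])

```text
time_s: 30.0
tcp_pos: [535.2, 94.1, 60.2]
tool_rot: [[-0.215, 0.977, 0.0], [0.977, 0.215, 0.0], [0.0, 0.0, -1.0]]
ft_force: [0.1, 0.4, -0.5]
width: 26.4
finger_force: 15.0
```

Request:
send_rows(dp=[[0,0,0.04],[0,0,0.04],[0,0,0.04]], rot=[[0,0,0],[0,0,0],[0,0,0]])

```text
time_s: 30.3
tcp_pos: [535.3, 94.2, 59.8]
tool_rot: [[-0.215, 0.977, 0.0], [0.977, 0.215, 0.0], [0.0, 0.0, -1.0]]
ft_force: [0.2, 0.0, 0.8]
width: 26.6
finger_force: 15.0
```

Request:
send_rows(dp=[[0,0,0],[0,0,0],[0,0,0],[0,0,0],[0,0,-2],[0,0,-5],[0,0,-9],[0,0,-13],[0,0,-13],[0,0,-13]], rot=[[0,0,0],[0,0,0],[0,0,0],[0,0,0],[0,0,0],[0,0,0],[0,0,0],[0,0,0],[0,0,0],[0,0,0]], claw=45)

```text
time_s: 31.3
tcp_pos: [535.4, 94.1, 190.4]
tool_rot: [[-0.215, 0.977, 0.002], [0.977, 0.215, -0.0], [-0.0, 0.002, -1.0]]
ft_force: [-0.8, 0.1, -0.2]
width: 41.7
finger_force: 0.0
```

```bash
cat >> h.py <<'E'
def cover(n):
    p=shot(n);w=cloud(p);q=maskpts(p,w,"cover");zt=0
    r=q[abs(q[:,2]-37)<4][:,:2];b=q[q[:,2]>62][:,:2]
    return rectfit(r,83,121,.1,thick=400),cv2.minAreaRect(b.astype(np.float32))
E
python3 - <<'E'
from h import *
for n in("top","scene"):
    for b in bulbs(n)[0]:print(n,*b)
    print(cover(n))
s=robot.state();print(s["joints"],s["tcp_pos"])
g=np.array([428.5,-345.5])+20*np.array([np.cos(.11),np.sin(.11)]);print(g)
rows([((600,-80,215),tool(10)),((560,-330,230),tool(6.3)),((*g,230),tool(6.3))],step=48)
E
```

```text
top 0.95 [552.   25.1] 13.4 89.7 144 [292, 209, 23, 26] [127 124 123]
top 0.95 [225.3 262.5] 13.6 82.8 151 [179, 363, 22, 31] [119  84  95]
top 0.91 [567.8 -45. ] 13.3 90.7 146 [324, 197, 28, 30] [148 144 141]
top 0.73 [320.1 125.7] 13.3 82.1 140 [243, 314, 32, 30] [123 109  55]
top 0.71 [497.4 -61.3] 13.5 90.2 141 [333, 232, 25, 28] [145 141 138]
((array([ 4.28442275e+02, -3.44990330e+02,  1.10281914e-01]), np.float64(0.06414663685620575)), ((448.29803466796875, -342.5666809082031), (15.792256355285645, 100.9378662109375), 6.361697673797607))
scene 0.96 [569.3 -46.3] 14.1 91.1 166 [260, 240, 31, 30] [155 155 157]
scene 0.94 [523.8 -51.9] 40.4 91.2 149 [271, 221, 25, 30] [153 152 153]
scene 0.83 [322.3 123.7] 13.7 82.3 97 [377, 196, 27, 33] [130 117  62]
scene 0.74 [553.7  23.5] 13.6 91.6 161 [290, 251, 29, 27] [150 150 152]
scene 0.73 [536.7  92.5] 14.1 91.5 167 [326, 255, 30, 28] [144 143 145]
scene 0.62 [224.8 260.1] 15.7 82.7 105 [443, 189, 28, 34] [136  93 110]
((array([ 4.29186903e+02, -3.46683633e+02,  1.14894742e-01]), np.float64(0.07668381785044183)), ((449.2361755371094, -342.8305969238281), (19.21070098876953, 100.307861328125), 4.737093448638916))
[ 0.145393    0.5329961  -0.55031047  1.76328041  0.33435491  0.94135695
 -0.32592481] [534.7702952   94.08670044 188.86066734]
[ 448.37912196 -343.30443398]
dp [[-4.6,0.65,-0.66],[-9.2,1.31,-1.31],[-13.8,1.96,-1.97],[-18.4,2.62,-2.62],[-22.33,1.07,-2.87],[-26.25,-0.48,-3.12],[-30.18,-2.03,-3.37],[-34.11,-3.58,-3.62],[-38.03,-5.12,-3.87],[-41.96,-6.67,-4.11],[-41.59,-10.4,-4.11],[-41.22,-14.13,-4.1],[-40.85,-17.86,-4.1]]
rot [[0.0,0.0,0.6],[0.0,0.0,1.2],[-0.1,0.0,1.8],[-0.1,0.0,2.4],[-0.1,0.0,3.0],[-0.1,0.0,3.7],[-0.1,0.0,4.3],[-0.1,0.0,4.9],[-0.1,0.0,5.5],[-0.1,0.0,6.1],[-0.1,0.0,6.1],[-0.1,0.0,6.1],[-0.1,0.0,6.1]]
13 rows
```

Request:
send_rows(dp=[[-4.6,0.6,-0.7],[-9.2,1.3,-1.3],[-13.8,2.0,-2.0],[-18.4,2.6,-2.6],[-22.3,1.1,-2.9],[-26.3,-0.5,-3.1],[-30.2,-2.0,-3.4],[-34.1,-3.6,-3.6],[-38.0,-5.1,-3.9],[-41.9,-8.9,-3.0],[-41.6,-12.6,-1.0],[-40.9,-17.2,1.0]], rot=[[0,0,0.6],[0,0,1.2],[0,0,1.8],[0,0,2.4],[0,0,3.0],[0,0,3.7],[0,0,4.3],[0,0,4.9],[0,0,5.5],[0,0,6.1],[0,0,6.1],[0,0,6.1]], claw=75)

```text
time_s: 32.9
tcp_pos: [454.6, -344.6, 178.6]
tool_rot: [[-0.107, 0.994, 0.001], [0.994, 0.107, -0.0], [-0.001, 0.001, -1.0]]
ft_force: [0.1, -0.2, -0.6]
width: 69.5
finger_force: 0.0
```

Request:
send_rows(dp=[[0,0,0],[0,0,0],[0,0,0],[0,0,0]], rot=[[0,0,0],[0,0,0],[0,0,0],[0,0,0]])

```text
time_s: 33.3
tcp_pos: [458.3, -342.0, 181.0]
tool_rot: [[-0.112, 0.994, 0.004], [0.994, 0.112, -0.001], [-0.001, 0.003, -1.0]]
ft_force: [-0.1, 0.6, -0.2]
width: 69.5
finger_force: 0.0
```

```bash
python3 - <<'E'
from h import *
s=robot.state();print(s["joints"],s["tcp_pos"])
p=shot("wrist");save(p,"w3.png");w=cloud(p)
m=(w[...,2]>63)&(w[...,2]<74)&(np.hypot(w[...,0]-448,w[...,1]+343)<70)
print(m.sum(),cv2.minAreaRect(w[m][:,:2].astype(np.float32)),np.median(w[m],0))
rows([((448.3,-343,80),tool(6.3)),((448.3,-343,43),tool(6.3))],step=48)
E
```

```text
[ 0.92631663  0.57588077 -0.511651    1.69842163  0.33247802  0.95126276
  0.40136457] [ 458.31168588 -341.97207021  180.95273725]
3319 ((446.9045715332031, -341.95489501953125), (16.02581214904785, 99.3101577758789), 6.338682174682617) [ 446.83899719 -338.44547744   69.28462229]
dp [[0.0,-0.34,3.36],[0.01,-0.67,6.72],[0.01,-1.01,10.07],[0.02,-1.02,13.77]]
rot [[0.1,0.0,0.0],[0.1,0.0,0.1],[0.2,0.1,0.1],[0.2,0.1,0.1]]
4 rows
```

View pics/w3.png

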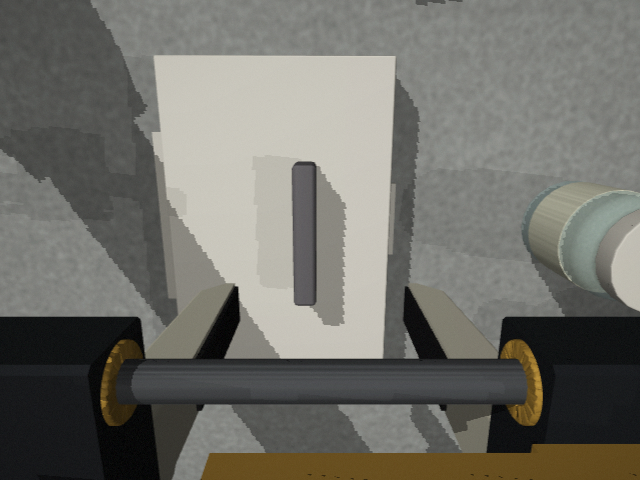

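The wrist view shows the cover with its bar at (304,234), lip on the left (165,215) and tab on the right (392,220). The jar is clear on the right.

Request:
send_rows(dp=[[0,-0.4,3.5],[0,-0.8,7.0],[0,-1.05,10.5],[0,-1.05,12.5],[0,-1.05,13.6],[0,-1.05,13.6],[0,-1.05,13.6],[0,-1.05,13.6]], rot=[[0,0,0],[0,0,0],[0.2,0,0],[0.2,0,0],[0.2,0,0],[0.2,0,0],[0.2,0,0],[0.2,0,0]])

```text
time_s: 34.15
tcp_pos: [446.6, -343.9, 45.3]
tool_rot: [[-0.11, 0.994, -0.001], [0.994, 0.11, -0.002], [-0.002, -0.001, -1.0]]
ft_force: [-0.4, -0.4, 0.0]
width: 69.5
finger_force: 0.0
```

Request:
send_rows(dp=[[0,0,0],[0,0,0],[0,0,0],[0,0,0],[0,0,0],[0,0,0],[0,0,0],[0,0,0],[0,0,0],[0,0,0],[0,0,0]], rot=[[0,0,0],[0,0,0],[0,0,0],[0,0,0],[0,0,0],[0,0,0],[0,0,0],[0,0,0],[0,0,0],[0,0,0],[0,0,0]], claw=5, squeeze=40)

```text
time_s: 35.25
tcp_pos: [445.8, -343.4, 43.9]
tool_rot: [[-0.11, 0.994, -0.002], [0.994, 0.11, -0.0], [-0.0, -0.002, -1.0]]
ft_force: [0.8, -0.4, -1.2]
width: 15.6
finger_force: 40.0
```

```bash
cat >> h.py <<'E'
GR=np.array([20,-0.5,43.9])   # TCP in the cover frame
def tcp_for(xt,zt,th,yt=0.0):
    """TCP pose that puts the lower corner of the lip tip at case (xt,yt,zt), back up by th deg"""
    Rz=Ro.from_euler("z",CASE[2]).as_matrix();Rc=Rz@Ro.from_euler("y",-th,degrees=True).as_matrix()
    tip=np.array([CASE[0],CASE[1],0])+Rz@np.array([xt,yt,zt])
    return tip+Rc@(GR-np.array([-101,0,0])),tool(np.degrees(CASE[2]),-th)
def where(th=None):
    """present lip tip in the case frame from the measured TCP pose"""
    s=robot.state();R=np.array(s["tool_rot"]);Rz=Ro.from_euler("z",CASE[2]).as_matrix()
    Rc=np.c_[R[:,1],R[:,0],-R[:,2]]
    e=Ro.from_matrix(Rz.T@Rc).as_euler("zyx",degrees=True)
    o=np.array(s["tcp_pos"])-Rc@GR
    tip=o+Rc@np.array([-101,0,0])
    print("tip(case)",np.round(Rz.T@(tip-np.array([CASE[0],CASE[1],0])),1),"yaw,pitch,roll",np.round(e,2),"origin",np.round(Rz.T@(o-np.array([CASE[0],CASE[1],0])),1),"ft",np.round(s["ft_force"],1),"w",round(s["width"],1),"t",s["time_s"])
E
python3 - <<'E'
from h import *
where()
x=robot.state()["tcp_pos"]
a=tcp_for(-87.5,130,15);print(a[0])
rows([((x[0],x[1],190),tool(6.3)),((500,-150,210),tool(9.5,-8)),a],step=45,astep=7)
E
```

```text
tip(case) [-2.677e+02 -3.223e+02  3.000e-01] yaw,pitch,roll [-6.27  0.14  0.01] origin [-1.673e+02 -3.333e+02  1.000e-01] ft [ 0.8 -0.4 -1.2] w 15.6 t 35.25
[533.98977942  20.14342933 203.72124823]
dp [[0.0,-0.01,-3.65],[0.0,-0.02,-7.3],[0.0,-0.03,-10.96],[0.0,-0.04,-14.61],[3.72,1.47,-15.01],[7.45,2.97,-15.41],[11.17,4.47,-15.82],[14.9,5.97,-16.22],[18.62,7.48,-16.63],[22.75,8.79,-16.47],[26.89,10.11,-16.32],[31.02,11.42,-16.17],[35.16,12.73,-16.01]]
rot [[0.0,0.0,0.0],[-0.1,0.0,0.0],[-0.1,0.0,0.0],[-0.1,0.0,0.0],[-1.7,0.0,-0.6],[-3.3,0.1,-1.2],[-4.9,0.1,-1.9],[-6.5,0.2,-2.5],[-8.1,0.2,-3.2],[-9.9,0.4,-3.9],[-11.6,0.5,-4.7],[-13.4,0.7,-5.5],[-15.1,0.8,-6.2]]
13 rows
```

Request:
send_rows(dp=[[0,0,-1.0],[0,0,-3.0],[0,0,-6.0],[0,0,-10.0],[0,0,-14.6],[0,0,-14.6]], rot=[[0,0,0],[0,0,0],[0,0,0],[0,0,0],[0,0,0],[0,0,0]], squeeze=50)

```text
time_s: 35.85
tcp_pos: [449.1, -344.8, 196.5]
tool_rot: [[-0.11, 0.994, 0.007], [0.994, 0.11, -0.007], [-0.008, 0.006, -1.0]]
ft_force: [0.3, -0.2, -3.2]
width: 15.8
finger_force: 50.0
```

Request:
send_rows(dp=[[3.0,1.2,-0.4],[6.5,2.6,-0.7],[10.0,4.0,-1.0],[14.0,5.5,-1.4],[18.6,7.5,-2.0],[22.8,8.8,-1.9],[26.9,10.1,-1.7],[31.0,11.4,-1.5],[35.2,12.7,-1.4],[35.2,12.7,-1.4],[35.2,12.7,-1.4]], rot=[[-1.7,0,-0.6],[-3.3,0,-1.2],[-4.9,0,-1.9],[-6.5,0,-2.5],[-8.1,0.2,-3.2],[-9.9,0.4,-3.9],[-11.6,0.5,-4.7],[-13.4,0.7,-5.5],[-15.1,0.8,-6.2],[-15.1,0.8,-6.2],[-15.1,0.8,-6.2]])

```text
time_s: 36.95
tcp_pos: [531.3, 21.4, 202.3]
tool_rot: [[-0.221, 0.944, 0.247], [0.975, 0.214, 0.055], [-0.0, 0.253, -0.967]]
ft_force: [0.9, -1.6, -3.1]
width: 15.9
finger_force: 50.0
```

```bash
python3 - <<'E'
from h import *
where();print(robot.state()["joints"])
p=shot("scene");save(p,"s4.png");p=shot("wrist");save(p,"w4.png");where()
a=tcp_for(-87.5,100,15)
rows([a],step=45,astep=7)
im=np.hstack([cv2.imread("pics/s4.png")[100:440,100:500],cv2.imread("pics/w4.png")[60:400,120:520]]);cv2.imwrite("pics/c4.png",im)
E
```

```text
tip(case) [-90.3   1.5 129.2] yaw,pitch,roll [  0.15 -14.65   0.02] origin [  7.4   1.7 154.8] ft [ 0.9 -1.6 -3.1] w 15.9 t 36.95
[ 0.35949616  0.39595005 -0.56882739  1.99189257  0.35275298  0.57953458
 -0.19774335]
tip(case) [-90.   -0.8 129.3] yaw,pitch,roll [ -0.18 -14.71  -0.09] origin [  7.7  -1.1 154.9] ft [-0.3 -0.2 -3.2] w 15.3 t 37.05
dp [[0.11,-0.52,2.83]]
rot [[-0.3,0.1,-0.2]]
1 rows
```

View pics/c4.png

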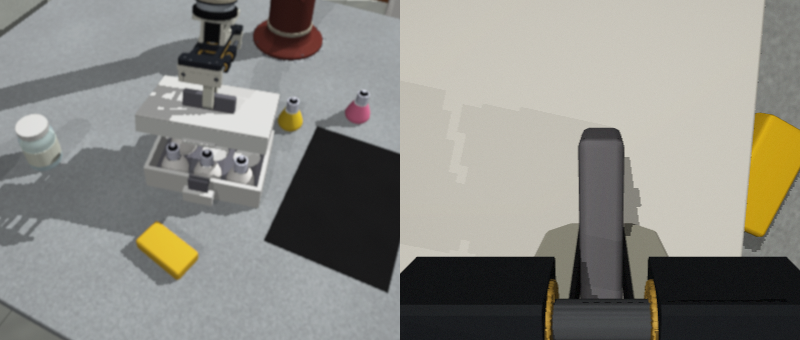

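The combined view shows the cover held at the bar with its back raised over the case. The bulbs stand upright in the pockets, and the sponge and jar are untouched.

```bash
python3 - <<'E'
from h import *
where()
rows([tcp_for(-87.5,88,15)],step=45,astep=7)
E
```

```text
tip(case) [-90.   -0.8 129.3] yaw,pitch,roll [ -0.18 -14.71  -0.09] origin [  7.7  -1.1 154.9] ft [-0.3 -0.2 -3.2] w 15.3 t 37.05
dp [[0.12,-0.83,3.99]]
rot [[-0.3,0.1,-0.2]]
1 rows
```

Request:
send_rows(dp=[[0.1,-0.2,1.0],[0.1,-0.5,2.5],[0.1,-0.8,4.0],[0.1,-0.8,4.0],[0.1,-0.8,4.0],[0.1,-0.8,4.0]], rot=[[-0.3,0,-0.2],[-0.3,0,-0.2],[-0.3,0,-0.2],[-0.3,0,-0.2],[-0.3,0,-0.2],[-0.3,0,-0.2]])

```text
time_s: 37.65
tcp_pos: [536.2, 21.3, 163.5]
tool_rot: [[-0.219, 0.941, 0.257], [0.976, 0.212, 0.057], [-0.001, 0.264, -0.965]]
ft_force: [0.1, 0.3, -2.1]
width: 15.5
finger_force: 50.0
```

```bash
python3 - <<'E'
from h import *
where()
p=shot("top");w=cloud(p);save(p,"t5.png")
cv2.imwrite("pics/t5c.png",cv2.resize(cv2.imread("pics/t5.png")[170:320,220:400],None,fx=4,fy=4,interpolation=cv2.INTER_CUBIC))
Rz=Ro.from_euler("z",CASE[2]).as_matrix();q=(w-np.array([CASE[0],CASE[1],0]))@Rz
# profile along x near several y bands: median z in x bins in front area
for y0 in(-60,-30,55):
    m=abs(q[...,1]-y0)<8
    print("y",y0,[(x,round(float(np.median(q[...,2][m&(abs(q[...,0]-x)<1.5)])),0),int((m&(abs(q[...,0]-x)<1.5)).sum())) for x in range(-116,-64,3)])
m=(abs(q[...,0])<60)&(abs(q[...,1])<110)&(q[...,2]>100)&(q[...,2]<160)
m&=~((abs(q[...,0]-20)<90)&(abs(q[...,1])<55))
A=np.c_[q[m][:,:2],np.ones(m.sum())];c=np.linalg.lstsq(A,q[m][:,2],rcond=None)[0];print("plane",np.degrees(np.arctan(c[:2])),c[2],"res",np.std(A@c-q[m][:,2]))
s=[tcp_for(-87.5,88,15)];where()
E
```

```text
tip(case) [-84.7   0.4  89.3] yaw,pitch,roll [  0.05 -15.29  -0.05] origin [ 12.7   0.5 115.9] ft [ 0.1  0.3 -2.1] w 15.5 t 37.65
y -60 [(-116, nan, 0), (-113, nan, 0), (-110, nan, 0), (-107, nan, 0), (-104, nan, 0), (-101, nan, 0), (-98, nan, 0), (-95, nan, 0), (-92, nan, 0), (-89, nan, 0), (-86, nan, 0), (-83, nan, 0), (-80, nan, 0), (-77, nan, 0), (-74, nan, 0), (-71, nan, 0), (-68, nan, 0), (-65, 129.0, 1)]
y -30 [(-116, 584.0, 34), (-113, 579.0, 33), (-110, 576.0, 33), (-107, 573.0, 33), (-104, 569.0, 30), (-101, 564.0, 33), (-98, 561.0, 31), (-95, 557.0, 28), (-92, 554.0, 28), (-89, 549.0, 28), (-86, 543.0, 29), (-83, 540.0, 29), (-80, 539.0, 32), (-77, 538.0, 29), (-74, 537.0, 30), (-71, 537.0, 28), (-68, 536.0, 26), (-65, 535.0, 24)]
y 55 [(-116, -2.0, 9), (-113, -0.0, 7), (-110, -1.0, 6), (-107, 73.0, 9), (-104, 76.0, 8), (-101, 76.0, 7), (-98, 76.0, 6), (-95, 76.0, 6), (-92, 75.0, 4), (-89, 59.0, 5), (-86, 54.0, 3), (-83, 95.0, 4), (-80, 484.0, 2), (-77, 489.0, 4), (-74, 489.0, 4), (-71, 487.0, 5), (-68, 490.0, 7), (-65, 489.0, 8)]
plane [1.48762813e+01 9.21097409e-03] 149.66754140948956 res 2.1504226837513163
tip(case) [-84.7   0.6  89.3] yaw,pitch,roll [  0.08 -15.3   -0.05] origin [ 12.8   0.8 116. ] ft [ 0.4  0.4 -3.2] w 15.6 t 37.7
  return _methods._mean(a, axis=axis, dtype=dtype,
  ret = ret.dtype.type(ret / rcount)
```

View pics/t5c.png

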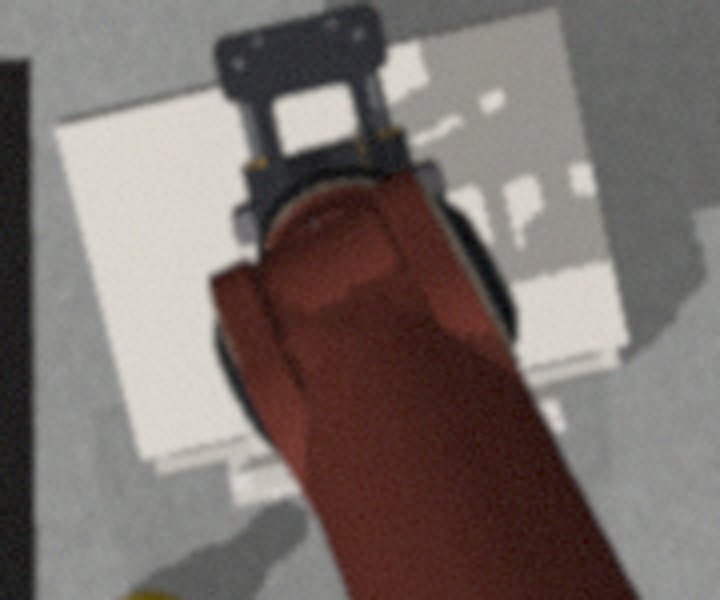

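The top view shows the cover (about (330,250) in the crop) parallel to the case. The strip shows in front of it at (265,485), and its height profile agrees with the case frame. The measured plane tilt is 14.9° and its height agrees within about 1 mm.

```bash
python3 - <<'E'
from h import *
rows([tcp_for(-87.5,78,15)],step=45,astep=7)
E
```

```text
dp [[-0.08,-0.55,1.08]]
rot [[0.3,0.0,0.1]]
1 rows
```

Request:
send_rows(dp=[[-0.05,-0.3,0.5],[-0.05,-0.55,1.1],[-0.05,-0.55,1.1],[-0.05,-0.55,1.1],[-0.05,-0.55,1.1]], rot=[[0.3,0,0],[0.3,0,0],[0.3,0,0],[0.3,0,0],[0.3,0,0]])

```text
time_s: 38.2
tcp_pos: [533.5, 21.2, 150.8]
tool_rot: [[-0.221, 0.942, 0.251], [0.975, 0.214, 0.056], [-0.001, 0.258, -0.966]]
ft_force: [-0.2, -0.7, -4.1]
width: 15.6
finger_force: 50.0
```

```bash
python3 - <<'E'
from h import *
where()
rows([tcp_for(-87.5,69,15),tcp_for(-87.5,61.5,15)],step=45,astep=7)
E
```

```text
tip(case) [-87.8   0.8  77.2] yaw,pitch,roll [  0.16 -14.93  -0.  ] origin [  9.8   1.1 103.2] ft [-0.2 -0.7 -4.1] w 15.6 t 38.2
dp [[-0.11,-0.19,0.79],[-0.11,-0.38,1.51]]
rot [[-0.1,0.0,0.2],[-0.1,0.0,0.2]]
2 rows
```

Request:
send_rows(dp=[[-0.1,-0.1,0.3],[-0.1,-0.2,0.6],[-0.1,-0.2,0.9],[-0.1,-0.3,1.2],[-0.1,-0.35,1.45],[-0.1,-0.35,1.45],[-0.1,-0.35,1.45]], rot=[[0,0,0],[0,0,0],[0,0,0],[0,0,0],[0,0,0],[0,0,0],[0,0,0]])

```text
time_s: 38.9
tcp_pos: [534.0, 20.2, 135.8]
tool_rot: [[-0.221, 0.942, 0.251], [0.975, 0.214, 0.056], [-0.001, 0.257, -0.966]]
ft_force: [0.7, 0.3, -3.3]
width: 15.8
finger_force: 50.0
```

```bash
python3 - <<'E'
from h import *
where()
rows([tcp_for(-87.5,61,15),tcp_for(-94,61,15),tcp_for(-100.5,60,15)],step=45,astep=7)
E
```

```text
tip(case) [-87.6  -0.3  62.2] yaw,pitch,roll [  0.15 -14.92  -0.  ] origin [10.  -0.  88.2] ft [ 0.7  0.3 -3.3] w 15.8 t 38.9
dp [[0.0,-0.03,0.1],[0.0,-0.65,-0.07],[0.0,-1.31,-0.14]]
rot [[-0.1,0.0,0.2],[-0.1,0.0,0.2],[-0.1,0.0,0.2]]
3 rows
```

Request:
send_rows(dp=[[0,0,0.05],[0,0,0.1],[0,-0.3,0.05],[0,-0.65,-0.05],[0,-0.65,-0.05]], rot=[[0,0,0.1],[0,0,0.1],[0,0,0.1],[0,0,0.1],[0,0,0.1]])

```text
time_s: 39.4
tcp_pos: [526.7, 18.3, 134.4]
tool_rot: [[-0.219, 0.943, 0.25], [0.976, 0.212, 0.055], [-0.001, 0.256, -0.967]]
ft_force: [-0.2, -0.3, -4.3]
width: 15.7
finger_force: 50.0
```

```bash
python3 - <<'E'
from h import *
where()
rows([tcp_for(-100.5,60,15)],step=45,astep=7)
E
```

```text
tip(case) [-95.2  -0.3  61. ] yaw,pitch,roll [  0.04 -14.84  -0.03] origin [ 2.4 -0.2 86.9] ft [-0.2 -0.3 -4.3] w 15.7 t 39.4
dp [[0.02,-0.55,-0.07]]
rot [[-0.2,0.0,0.0]]
1 rows
```

Request:
send_rows(dp=[[0,-0.2,0],[0,-0.4,-0.05],[0,-0.5,-0.05],[0,-0.5,-0.05],[0,-0.5,-0.05]], rot=[[0,0,0],[0,0,0],[0,0,0],[0,0,0],[0,0,0]])

```text
time_s: 39.9
tcp_pos: [522.9, 17.6, 133.9]
tool_rot: [[-0.219, 0.943, 0.251], [0.976, 0.212, 0.056], [-0.0, 0.258, -0.966]]
ft_force: [0.6, 0.0, -3.0]
width: 16.1
finger_force: 50.0
```

```bash
python3 - <<'E'
from h import *
where()
rows([tcp_for(-101,60,12),tcp_for(-101,60,9),tcp_for(-101,60,6)],step=45,astep=7)
E
```

```text
tip(case) [-98.9  -0.2  60.3] yaw,pitch,roll [ 5.000e-02 -1.493e+01 -1.000e-02] origin [-1.3 -0.1 86.3] ft [ 0.6  0.  -3. ] w 16.1 t 39.9
dp [[0.01,0.0,0.6],[0.01,0.18,1.25],[0.01,0.33,1.9]]
rot [[2.9,0.0,0.1],[5.9,0.0,0.1],[8.9,0.0,0.1]]
3 rows
```

Request:
send_rows(dp=[[0,-0.05,0.3],[0,0,0.6],[0,0.1,0.9],[0,0.2,1.25],[0,0.3,1.6],[0,0.35,1.9],[0,0.35,1.9],[0,0.35,1.9]], rot=[[1.5,0,0],[2.9,0,0],[4.4,0,0],[5.9,0,0],[7.4,0,0],[8.9,0,0],[8.9,0,0],[8.9,0,0]])

```text
time_s: 40.7
tcp_pos: [531.0, 19.5, 116.2]
tool_rot: [[-0.219, 0.97, 0.103], [0.976, 0.218, 0.023], [-0.0, 0.105, -0.994]]
ft_force: [-0.3, -0.1, -3.0]
width: 15.7
finger_force: 50.0
```

```bash
python3 - <<'E'
from h import *
where()
rows([tcp_for(-101,60,4),tcp_for(-101,60,2),tcp_for(-101,60,0)],step=45,astep=7)
p=shot("scene");save(p,"s6.png")
cv2.imwrite("pics/s6c.png",cv2.resize(cv2.imread("pics/s6.png")[170:330,220:400],None,fx=4,fy=3.7,interpolation=cv2.INTER_CUBIC))
E
```

```text
tip(case) [-1.008e+02 -1.000e-01  5.980e+01] yaw,pitch,roll [ 0.05 -6.05 -0.01] origin [-0.4 -0.  70.5] ft [-0.3 -0.1 -3. ] w 15.7 t 40.7
dp [[0.0,0.13,0.42],[0.0,0.26,0.85],[0.0,0.38,1.28]]
rot [[2.0,0.0,0.0],[4.0,0.0,0.0],[6.0,0.0,0.0]]
3 rows
```

View pics/s6c.png

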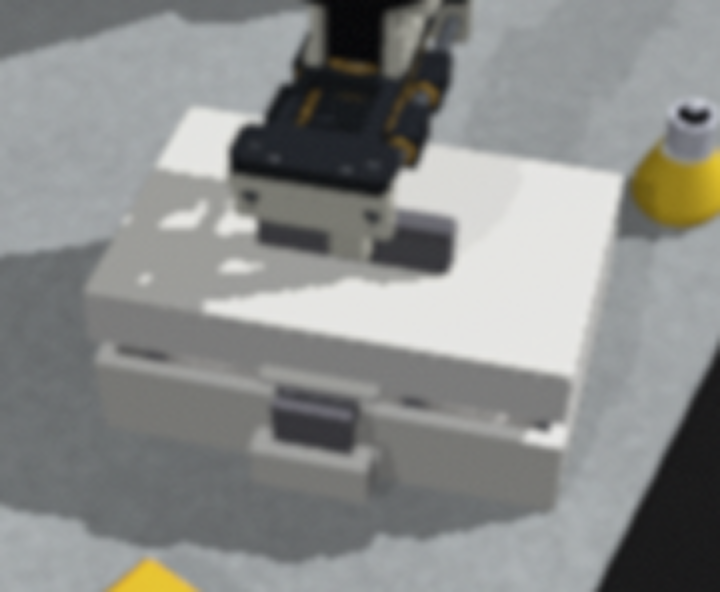

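The crop shows the cover hooked at the front. Its tab (320,378) is just above the catch (315,415), with an even gap at the back. I'll pivot it down now.

Request:
send_rows(dp=[[0,0.05,0.2],[0,0.13,0.42],[0,0.2,0.64],[0,0.26,0.85],[0,0.26,0.85],[0,0.26,0.85]], rot=[[1,0,0],[2,0,0],[3,0,0],[4,0,0],[4,0,0],[4,0,0]], squeeze=60)

```text
time_s: 41.35
tcp_pos: [533.2, 19.9, 107.4]
tool_rot: [[-0.219, 0.975, 0.031], [0.976, 0.219, 0.007], [-0.0, 0.032, -0.999]]
ft_force: [-3.0, 0.1, -2.3]
width: 15.4
finger_force: 60.0
```

```bash
python3 - <<'E'
from h import *
where()
rows([tcp_for(-101,60,1),tcp_for(-101,60,0),tcp_for(-101,59,-.2)],step=45,astep=7)
E
```

```text
tip(case) [-102.4   -0.2   59.6] yaw,pitch,roll [ 0.04 -1.84 -0.01] origin [-1.4 -0.1 62.9] ft [-3.   0.1 -2.3] w 15.4 t 41.35
dp [[0.01,0.2,0.15],[0.01,0.27,0.36],[0.01,0.28,0.5]]
rot [[0.8,0.0,0.0],[1.8,0.0,0.0],[2.0,0.0,0.0]]
3 rows
```

Request:
send_rows(dp=[[0,0.05,0.15],[0,0.1,0.25],[0,0.1,0.4],[0,0.1,0.45],[0,0.1,0.45]], rot=[[0.8,0,0],[1.3,0,0],[1.8,0,0],[1.9,0,0],[1.9,0,0]])

```text
time_s: 41.85
tcp_pos: [536.4, 20.6, 104.1]
tool_rot: [[-0.219, 0.976, 0.004], [0.976, 0.219, 0.0], [-0.0, 0.004, -1.0]]
ft_force: [-0.6, -0.5, -0.0]
width: 15.5
finger_force: 60.0
```

```bash
python3 - <<'E'
from h import *
where()
E
```

```text
tip(case) [-100.3   -0.2   59.7] yaw,pitch,roll [ 0.05 -0.22 -0.03] origin [ 0.7 -0.1 60.1] ft [-0.6 -0.5 -0. ] w 15.5 t 41.85
```

Request:
send_rows(dp=[[0,0,0.05],[0,0,0.1],[0,0,0.15],[0,0,0.15]], rot=[[0.2,0,0],[0.2,0,0],[0.2,0,0],[0.2,0,0]])

```text
time_s: 42.25
tcp_pos: [536.4, 20.6, 103.9]
tool_rot: [[-0.219, 0.976, 0.001], [0.976, 0.219, -0.001], [-0.001, 0.001, -1.0]]
ft_force: [-2.5, -0.7, 8.6]
width: 15.9
finger_force: 60.0
```

Request:
send_rows(dp=[[0,0,-0.1],[0,0,-0.15],[0,0,-0.15]], rot=[[0,0,0],[0,0,0],[0,0,0]])

```text
time_s: 42.55
tcp_pos: [536.4, 20.6, 103.9]
tool_rot: [[-0.219, 0.976, 0.001], [0.976, 0.219, -0.0], [-0.0, 0.001, -1.0]]
ft_force: [1.2, 0.0, 0.0]
width: 15.7
finger_force: 60.0
```

Request:
send_rows(dp=[[0,0,0],[0,0,0],[0,0,0],[0,0,0],[0,0,0],[0,0,-2],[0,0,-5],[0,0,-9],[0,0,-13],[0,0,-15],[0,0,-15]], rot=[[0,0,0],[0,0,0],[0,0,0],[0,0,0],[0,0,0],[0,0,0],[0,0,0],[0,0,0],[0,0,0],[0,0,0],[0,0,0]], claw=50)

```text
time_s: 43.65
tcp_pos: [537.5, 21.2, 257.0]
tool_rot: [[-0.219, 0.976, 0.006], [0.976, 0.219, -0.0], [-0.002, 0.006, -1.0]]
ft_force: [0.5, -0.2, -0.3]
width: 46.7
finger_force: 0.0
```

```bash
python3 - <<'E'
from h import *
Rz=Ro.from_euler("z",CASE[2]).as_matrix()
for n in("scene","top"):
    p=shot(n);w=cloud(p);q=(w-np.array([CASE[0],CASE[1],0]))@Rz
    m=(abs(q[...,0])<75)&(abs(q[...,1])<113)&(abs(q[...,2]-97)<8)
    A=np.c_[q[m][:,:2],np.ones(m.sum())];c=np.linalg.lstsq(A,q[m][:,2],rcond=None)[0];print(n,"plane deg",np.degrees(np.arctan(c[:2])),c[2],m.sum())
    if n=="scene":
        save(p,"s7.png")
        cv2.imwrite("pics/s7c.png",cv2.resize(cv2.imread("pics/s7.png")[170:330,220:400],None,fx=4,fy=3.7,interpolation=cv2.INTER_CUBIC))
        k=(abs(q[...,1])<18)&(q[...,0]>80)&(q[...,0]<105)&(q[...,2]>55);print("catch",[(x,round(float(np.median(q[...,2][k&(abs(q[...,0]-x)<1.5)])),1)) for x in range(83,104,3) if (k&(abs(q[...,0]-x)<1.5)).any()])
E
```

```text
scene plane deg [ 0.01687733 -0.00838162] 98.1625209363776 5338
catch [(83, 86.7), (86, 384.3), (89, 385.4), (92, 385.0), (95, 236.3), (98, 384.6), (101, 84.7)]
top plane deg [0.03098523 0.0230242 ] 96.53374160564852 3129
```

View pics/s7c.png

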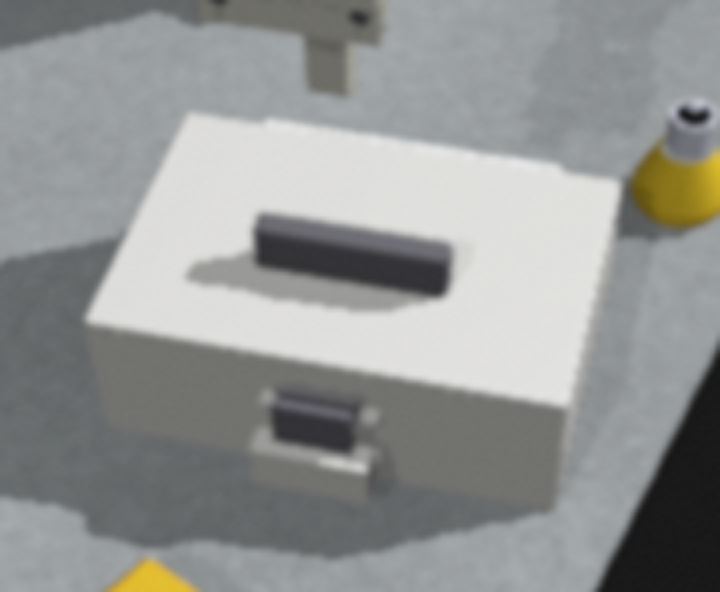

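The cover lies flat on the case: tilt is 0.03° or less and its top is at z ≈ 97. The catch at (315,418) is in its home position with the tab held beneath it, and the gripper is clear above. Handing in.

```bash
python3 -c "
from station import robot
print(robot.close_job())"
```

```text
the job is handed in; nothing more can be done
None
```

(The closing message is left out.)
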